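Pack a wax mould frame for the press

TASK

Make up the pressing pack on the grey loading board, from the bottom up: lay the base plate flat between the board's corner stops, set the mould frame squarely on the base plate, stand the thicker of the two green wax blocks flat inside the frame's opening, and last lay the ribbed pressure plate centred and square on top of the wax, rib up. Every part lies the same way round as the board, long side along long side. Leave the thinner wax block, the tape roll and the solder spool where they are.

Things in the scene. Friction and masses are not known exactly. Their poses are not given: they have to be found in the camera images.
- board: Grey loading board fixed to the desk, 100 x 124 mm, floor 8 mm thick. Four dark L-shaped corner stops (top 13 mm above the desk) bound an 80 x 104 mm floor; the stops reach 20 mm from the board's corners along each side, the middle of every side is open. Origin: centre of its underside, on the desk; z up, y along its long side. Its place changes.
- base_plate: Solid flat aluminium base plate, 60 x 84 mm, 12 mm thick, about 0.16 kg, two small dark dots on top. Origin: centre of its underside; y along its long side, z up. Grip it across its 60 mm width, at mid-length. In the pack its underside is 8 mm above the desk.
- frame: Aluminium mould frame, a rectangle with an open middle: outside 60 x 84 mm, opening 44 x 64 mm, 10 mm high, about 0.07 kg. Origin: centre of its underside (in the empty middle); y along its long side, z up. Grip it from outside across its 60 mm width, at mid-length. In the pack its underside is 20 mm above the desk.
- wax_thick: The thicker green wax block: 32 x 52 mm, 20 mm high, 0.035 kg. Origin: centre of its underside; y along its 52 mm side, z up. It goes flat on the base plate inside the frame's opening (6 mm of room all round) and stands 10 mm proud of the frame: grip it across its 32 mm width by its upper 8 to 9 mm only, so that the fingers stay above the frame. In the pack its underside is 20 mm above the desk.
- cover: Steel pressure plate, 50 x 70 mm, 8 mm thick, about 0.15 kg, with a dark lifting rib along the middle of its top (14 mm wide, 44 mm long in y, 16 mm high, top at 24 mm). Origin: centre of its underside; y along its long side, z up. Grip it by the rib, across the 14 mm. In the pack its underside rests on the wax, 40 mm above the desk.
- wax_thin: The thinner, narrower and longer green wax block: 26 x 60 mm, 14 mm high. Not wanted; leave it. Origin: centre of its underside; y along its 60 mm side.
- tape: Roll of masking tape lying flat, 62 mm across, 18 mm high. Leave it. Origin: centre of its underside.
- spool: White solder spool standing on its flange, 64 mm across, 51 mm high. Leave it. Origin: centre of its underside.
Not all that is in view belongs to the job. Leave any yellow look-alike of the cover alone. What is shaped like the frame but brown is not meant.

How it is judged (in metres and radians):
On the way, in this order (a step that is already met when the one before it is completed fails the run):
1. base plate lies flat on the loading board between the stops, let go (horizontal distance between base_plate and board below 0.014 m and angle between the y axis of base_plate and the y axis of board, either way round below 0.25 rad and angle between base_plate's own z axis and vertical below 0.08 rad and z of base_plate in the frame of board between 0.0055 and 0.011 m and contact force between the fingers and base_plate below 0.2 N), for 0.2 s.
2. mould frame lies squarely on the base plate, let go (horizontal distance between base_plate and board below 0.014 m and angle between the y axis of base_plate and the y axis of board, either way round below 0.25 rad and angle between each of base_plate, frame's own z axis and vertical below 0.08 rad and z of base_plate in the frame of board between 0.0055 and 0.011 m and horizontal distance between frame and base_plate below 0.012 m and angle between the y axis of frame and the y axis of board, either way round below 0.3 rad and z of frame in the frame of board between 0.0175 and 0.023 m and contact force between the fingers and frame below 0.2 N), for 0.2 s.
3. thicker wax block stands on the base plate inside the frame, let go (horizontal distance between base_plate and board below 0.014 m and angle between the y axis of base_plate and the y axis of board, either way round below 0.25 rad and angle between each of base_plate, frame, wax_thick's own z axis and vertical below 0.08 rad and z of base_plate in the frame of board between 0.0055 and 0.011 m and horizontal distance between frame and base_plate below 0.012 m and angle between the y axis of frame and the y axis of board, either way round below 0.3 rad and z of frame in the frame of board between 0.0175 and 0.023 m and horizontal distance between wax_thick and frame below 0.012 m and angle between the y axis of wax_thick and the y axis of board, either way round below 0.4 rad and z of wax_thick in the frame of board between 0.0175 and 0.023 m and contact force between the fingers and wax_thick below 0.2 N), for 0.2 s.
4. pressure plate lies on the wax, rib up, let go (horizontal distance between base_plate and board below 0.014 m and angle between the y axis of base_plate and the y axis of board, either way round below 0.25 rad and angle between each of base_plate, frame, wax_thick, cover's own z axis and vertical below 0.08 rad and z of base_plate in the frame of board between 0.0055 and 0.011 m and horizontal distance between frame and base_plate below 0.012 m and angle between the y axis of each of frame, cover and the y axis of board, either way round below 0.3 rad and z of frame in the frame of board between 0.0175 and 0.023 m and horizontal distance between wax_thick and frame below 0.012 m and angle between the y axis of wax_thick and the y axis of board, either way round below 0.4 rad and z of wax_thick in the frame of board between 0.0175 and 0.023 m and horizontal distance between cover and wax_thick below 0.012 m and z of cover in the frame of board between 0.0375 and 0.043 m and contact force between the fingers and cover below 0.2 N), for 0.2 s.
At the end, for the whole second after the job is handed in: Base plate on the board (within 14 mm, 0.25 rad), frame on the plate (12 mm, 0.3 rad), thicker wax on the plate inside the frame (12 mm, 0.4 rad), pressure plate on the wax (12 mm, 0.3 rad, rib up); all flat at pack height within 2.5 mm, at rest. Bystanders moved under 25 mm (horizontal distance between base_plate and board below 0.014 m and angle between the y axis of base_plate and the y axis of board, either way round below 0.25 rad and angle between each of base_plate, frame, wax_thick, cover's own z axis and vertical below 0.08 rad and z of base_plate in the frame of board between 0.0055 and 0.011 m and horizontal distance between frame and base_plate below 0.012 m and angle between the y axis of each of frame, cover and the y axis of board, either way round below 0.3 rad and z of frame in the frame of board between 0.0175 and 0.023 m and horizontal distance between wax_thick and frame below 0.012 m and angle between the y axis of wax_thick and the y axis of board, either way round below 0.4 rad and z of wax_thick in the frame of board between 0.0175 and 0.023 m and horizontal distance between cover and wax_thick below 0.012 m and z of cover in the frame of board between 0.0375 and 0.043 m and linear speed of each of base_plate, frame, wax_thick, cover below 0.02 m/s); the robot touches nothing.
It fails at once if thin wax block moved 25 mm or more (distance of wax_thin from where it was at the start of the episode above 0.025 m).
It fails at once if tape roll moved 25 mm or more (distance of tape from where it was at the start of the episode above 0.025 m).
It fails at once if solder spool moved 25 mm or more (distance of spool from where it was at the start of the episode above 0.025 m).
It also fails if it takes over 99 s, if anything falls off the work surface, if the arm or the gripper's body presses on something with over 40 N, if the wrist force passes 120 N, or if a joint passes its speed limit or range.

ROBOT

A 6-joint arm with a two-finger parallel gripper is mounted at the origin on a cart in front of the work surface, level with it; the furniture and walls round the work are solid. World frame = base frame: x ahead of the robot, y to its left, z up, the work surface at z = 0. Lengths are in mm, angles in rad, forces in N, time in s.
With the tool pointing down it reaches from about 325 to 850 mm from the base axis. Payload 15.5 kg.
Tool frame: the origin (TCP) lies at the very end of the fingers, on their centre line; the grasp point (between the pads) lies 19 mm behind it (pinch_z is the distance from the TCP to the grasp point, in mm); z points along the fingers, y is the line along which they close (so a half turn about z gives the same grasp; the last joint's range is limited). The gripper opens to 91 mm and grips with 3 to 60 N. Pads are 32 mm wide; open, the fingers measure 118 mm over their backs; the gripper's body (76 mm by 178 mm) begins 60 mm behind the grasp point.
Start: joints at [-1.361, 0.494, 1.345, -0, 1.302, -0.096], TCP at [187.565, -596.192, 176.015] pointing down, gripper open.
Joint ranges: [-2.91, 2.91], [-0.82, 2.16], [0.22, 2.67], [-1.22, 4.37], [0.12, 2.79], [-3.08, 3.08]. Speed limits (rad/s): [1.89, 1.89, 2.57, 3.01, 3.01, 3.01].

INTERFACE

Orientations are given as a rotation vector (axis times angle).
In Python, from plant import get_state, get_image, camera_info, close_job, pinch_z gives the robot as it stands.
- The arm moves only by the tool move_arm, never from a script. Its argument "deltas" is a list of rows, each an object of numbers: "gripper": the opening, from 0 (shut) to 1 (fully open); "dx", "dy", "dz": the shift along the world's x, y, z in units of 25 mm (1.0 is 25 mm); "ax", "ay", "az": the turn, a rotation vector about the world's x, y, z in degrees. A call has 1 to 5 rows; each row is the pose to reach, as a shift and turn from the pose commanded when the call began; what a row does not reach only later rows make up. A row lasts 1/8 s, in which the tool goes at most 62.5 mm and 10.7 degrees, less where a joint would pass 70% of its speed; a pose out of reach is approached as far as the arm can. A call with a gripper value outside its range is refused whole. The fingers move at their own pace and stop on an object; the grip force is fixed at half the most. Time passes only in rows, so rows that repeat a pose let the fingers close. It gives the time, the measured TCP pose, the force, the opening and the grip force at its end, in the units of the state.
- get_state(): the state, without advancing time (a new reading comes with each control period).
- get_image(name): name is "scene" or "top"; returns the picture (420x560x3 uint8, red, green, blue); there is no depth.
- camera_info(name): a dict with "mtx" (3x3 intrinsics, pixels), "world_from_camera" (4x4, takes a point from camera to world coordinates). Camera axes: x right, y down, z forward; pixel columns grow to the right and rows downward; lengths in mm; the calibration is good to about 2 mm. A picture is of the moment at which its call begins. camera_info takes no time and is no camera call.
- close_job(): hands the job in; it is judged then, once.
The state is a dict: "time_s": time; "joint_positions": joint angles; "joint_velocities": joint speeds; "effort": joint torques, N m; "ee_pos": TCP position; "tool_rot": TCP orientation; "ft_force": force on the tool from outside, world axes, zero at the start; "wrist_torque": the same for the moment, N m; "opening": opening from 0.0 (shut) to 1.0 (fully open); "grip_force": force on a finger pad.
Only numpy, scipy, OpenCV 4.12 (cv2) and the standard library are available. Lean on these libraries where they do the work, as an engineer would, in place of code of your own. Each camera call takes 0.05 s, during which the arm holds its last target. There are 200 camera calls.

## Working session

There is one attempt and no reset: what is moved stays moved. The work goes in short steps, Python scripts to look and compute and a tool call to move; the robot and the scene stay as the last step left them, time stands still between calls to the robot, and variables do not carry over. Pictures are saved under pics/ and viewed, at most 14 in all, crops included, and the job is handed in when it is done.

Besides the shell and the picture viewer there is one more tool, called after "Emit:" as name(argument=value, ...) on one line, values as JSON. move_arm: Moves the arm, as the interface text tells. Its arguments: {"type":"object","properties":{"deltas":{"type":"array"}},"required":["deltas"]}

```bash
mkdir -p pics
python3 - <<'E'
from plant import *
import cv2,numpy as np
for n in("scene","top"):
    im=get_image(n); np.save(f"pics/{n}0.npy",im); cv2.imwrite(f"pics/{n}0.png",cv2.resize(im[:,:,::-1],(784,588),interpolation=cv2.INTER_CUBIC))
    c=camera_info(n); print(n,np.round(c["mtx"],1).tolist(),np.round(c["world_from_camera"],3).tolist())
print(pinch_z, get_state())
E
```

```text
scene [[418.2, 0.0, 276.0], [0.0, 418.2, 211.4], [0.0, 0.0, 1.0]] [[-0.51, -0.402, 0.76, -258.748], [-0.86, 0.259, -0.44, 455.908], [-0.02, -0.878, -0.478, 542.526], [0.0, 0.0, 0.0, 1.0]]
top [[526.7, 0.0, 280.4], [0.0, 526.7, 209.0], [0.0, 0.0, 1.0]] [[0.026, -0.991, 0.128, 352.965], [-1.0, -0.023, 0.018, 13.003], [-0.015, -0.128, -0.992, 1276.858], [0.0, 0.0, 0.0, 1.0]]
18.8 {'time_s': 0.1, 'joint_positions': array([-1.36151013e+00,  4.94124405e-01,  1.34606880e+00, -2.10859984e-05,
        1.30248005e+00, -9.54916383e-02]), 'joint_velocities': array([-7.36885813e-04, -8.73874823e-05, -7.49842949e-04,  1.00595395e-04,
       -1.47962912e-03, -9.79822185e-04]), 'effort': array([ 1.27343887e-03, -8.80242276e+01, -3.82544410e+01,  7.07490253e-02,
        4.82746388e-02,  2.70782564e-06]), 'ee_pos': array([ 187.47238477, -595.82474145,  175.49594335]), 'tool_rot': array([-3.10411901e+00, -4.76738228e-01,  1.28361704e-04]), 'ft_force': array([-0.32127718, -0.98309024, -0.35469579]), 'wrist_torque': array([-0.01065407, -0.02512447,  0.04304471]), 'grip_force': 0.0, 'opening': 0.9976727937133885}
```

View pics/top0.png

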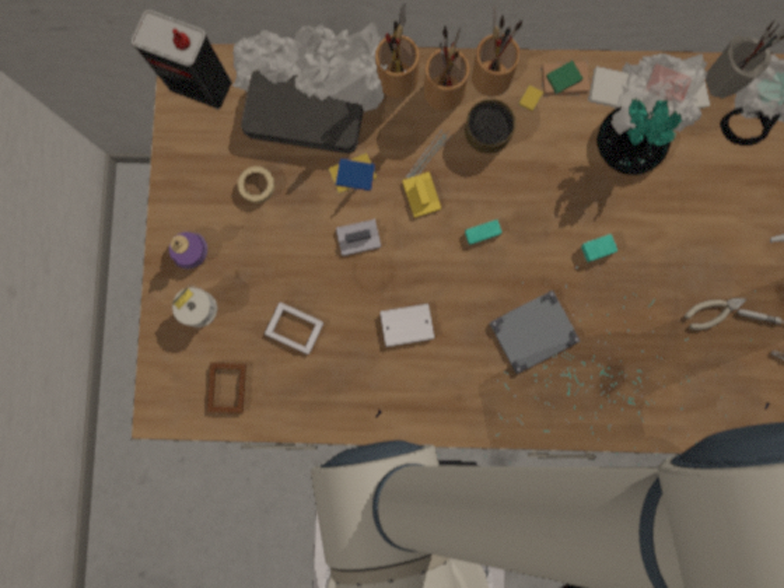

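View pics/scene0.png

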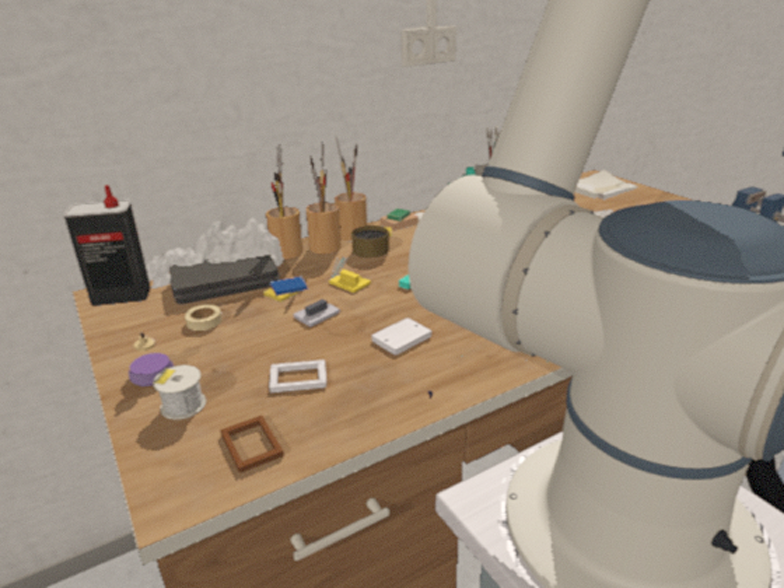

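The two pictures cover the whole job (top view, 784-px scale).
- **Parts:** board (533,332), base plate (407,326), aluminium frame (294,328), grey cover (358,238), green blocks (483,232) and (600,247).
- **Possible mix-ups:** brown frame (226,388), yellow cover (421,194), the two green blocks against each other, and the green sponge (565,77).

I'll crop the two blocks and measure.

```bash
cat > h.py <<'E'
from plant import *
import cv2,numpy as np
def ray(n,px,z):
    c=camera_info(n);T=c["world_from_camera"];px=np.atleast_2d(px).astype(float)
    d=np.c_[px,np.ones(len(px))]@np.linalg.inv(c["mtx"]).T@T[:3,:3].T
    o=T[:3,3]; return (o+d*((z-o[2])/d[:,2:]))[:,:2]
def rect(n,mask,seed,z,r=45):
    """largest blob of mask near seed -> world minAreaRect on plane z: centre, long, short, long-axis angle deg"""
    m=np.zeros_like(mask);x,y=seed;y0,x0=max(0,y-r),max(0,x-r);m[y0:y+r,x0:x+r]=mask[y0:y+r,x0:x+r]
    cs,_=cv2.findContours(m,cv2.RETR_EXTERNAL,cv2.CHAIN_APPROX_NONE)
    w=ray(n,max(cs,key=cv2.contourArea)[:,0],z).astype(np.float32)
    (c,s,a)=cv2.minAreaRect(w); a=a if s[0]>=s[1] else a+90
    a=(a+90)%180-90   # angle of long axis from world x
    return np.round(c,1),np.round(sorted(s)[::-1],1),round(a,1)
E
python3 - <<'E'
from h import *
im=np.load("pics/top0.npy");hsv=cv2.cvtColor(im,cv2.COLOR_RGB2HSV)
g=cv2.inRange(hsv,(70,80,60),(95,255,255))
for s in((345,166),(429,177)):
    print("wax all",rect("top",g,s,10,25)); V=hsv[...,2][g>0]
    for t in(120,150,170,185): print(t,rect("top",cv2.inRange(hsv,(70,80,t),(95,255,255)),s,17,25))
w=cv2.inRange(hsv,(0,0,150),(180,60,255))
print("base",rect("top",w,(291,233),12,30)); print("frame",rect("top",w,(210,234),10,30))
for p in((255,170),(381,237),(291,233),(345,166),(344,172),(429,174),(429,181),(255,178)):print(p,im[p[1],p[0]],hsv[p[1],p[0]])
for k,s in(("cov",(255,170)),("board",(381,237))):
    for sm in(40,55,70): print(k,sm,rect("top",cv2.inRange(hsv,(0,0,40),(180,sm,255)) ,s,8,26 if k=="cov" else 40))
a=im[140:200,320:460][:,:,::-1]; b=im[150:190,225:285][:,:,::-1]
cv2.imwrite("pics/crop1.png",np.vstack([cv2.resize(a,(784,336),interpolation=cv2.INTER_CUBIC),cv2.resize(im[140:160,320:460][:,:,::-1]*0+np.pad(cv2.resize(b,(60,40)),((0,0),(0,80),(0,0)))[:20] if 0 else cv2.copyMakeBorder(b,0,0,0,80,0),(784,224),interpolation=cv2.INTER_CUBIC)]))
E
```

```text
wax all (array([ 627.7, -118.2]), array([60.9, 26.7]), -70.0)
120 (array([ 627.2, -118. ]), array([58.9, 25. ]), -70.0)
150 (array([ 627.2, -100.7]), array([17.6,  7.7]), -61.8)Traceback (most recent call last):
  File "<stdin>", line 6, in <module>
  File "h.py", line 11, in rect
    w=ray(n,max(cs,key=cv2.contourArea)[:,0],z).astype(np.float32)
            ~~~^^^^^^^^^^^^^^^^^^^^^^^^
ValueError: max() iterable argument is empty
```

Run:
```python
from h import *
im=np.load("pics/top0.npy");hsv=cv2.cvtColor(im,cv2.COLOR_RGB2HSV)
def T(k,m,s,z,r):
    try: print(k,*rect("top",m,s,z,r))
    except Exception as e: print(k,"none")
for t in(60,100,110,120,130,140):
  T(f"waxL {t}",cv2.inRange(hsv,(70,80,t),(95,255,255)),(345,166),14,25);T(f"waxR {t}",cv2.inRange(hsv,(70,80,t),(95,255,255)),(429,177),20,25)
for v in (120,140,160):
  w=cv2.inRange(hsv,(0,0,v),(180,60,255)); T(f"base{v}",w,(291,233),12,30);T(f"frame{v}",w,(210,234),10,30)
for p in((255,178),(246,176),(381,237),(291,233),(345,166),(429,174),(429,181),(210,250)):print(p,hsv[p[1],p[0]])
for sm in(40,55,70):
  m=cv2.inRange(hsv,(0,0,30),(180,sm,255)); T(f"cov{sm}",m,(255,170),8,26);T(f"board{sm}",m,(381,237),13,40)
a=cv2.resize(im[140:200,320:460][:,:,::-1],(700,300),interpolation=cv2.INTER_CUBIC); b=cv2.resize(im[145:195,190:310][:,:,::-1],(700,290),interpolation=cv2.INTER_CUBIC)
cv2.imwrite("pics/crop1.png",np.vstack([a,b]))
```

```text
waxL 60 [ 626.8 -117.8] [60.7 26.6] -70.0
waxR 60 [ 602.  -317.3] [56.2 32.2] -70.1
waxL 100 [ 627.2 -117.7] [60.5 25.8] -70.0
waxR 100 [ 602.7 -318.2] [53.9 32.1] -68.9
waxL 110 [ 627.7 -117.9] [59.8 25. ] -70.0
waxR 110 [ 602.9 -318.8] [52.7 31.5] -70.1
waxL 120 [ 627.8 -118.3] [59. 25.] -70.0
waxR 120 [ 603.6 -319.3] [51.2 31.3] -68.6
waxL 130 [ 628.7 -118.3] [58.4 23.5] -70.0
waxR 130 [ 604.4 -319.5] [50.3 29.8] -68.9
waxL 140 [ 628.5 -118.5] [56.6 21.5] -71.1
waxR 140 [ 604.2 -318.9] [49.  28.4] -68.9
base120 [461.9  11. ] [85.6 61.1] -79.1
frame120 [451.8 206.2] [87.  61.8] 66.7
base140 [462.   10.8] [83.5 60.3] -79.1
frame140 [452.2 206.1] [84.3 60.2] 66.9
base160 [462.   10.9] [81.9 56.3] -79.0
frame160 [452.  205.8] [80.8 56.1] 66.9
(255, 178) [  4  14 141]
(246, 176) [176  18 102]
(381, 237) [ 30   2 105]
(291, 233) [ 12  19 175]
(345, 166) [ 81 143 150]
(429, 174) [ 82 138 152]
(429, 181) [ 83 142 147]
(210, 250) [ 14 114  83]
cov40 [613.4  99.9] [69.  49.7] -75.9
board40 [ 453.7 -207.5] [122.6  99.9] -62.1
cov55 [613.5 100.4] [71.1 51.3] -76.0
board55 [ 454.2 -207.3] [124.7 101. ] -62.1
cov70 [613.4 100.2] [72.  53.5] -75.6
board70 [ 452.6 -208.7] [125.7 105.2] -62.1
```

View pics/crop1.png

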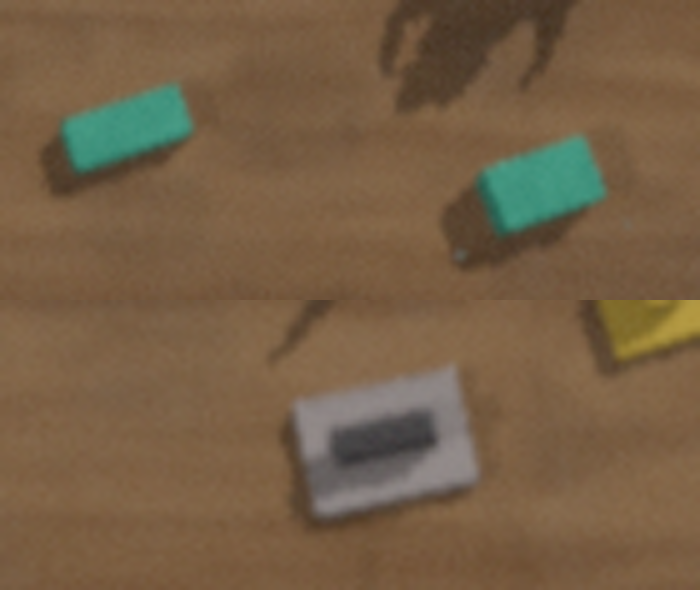

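The right block (crop 545,187) measures about 52 x 32 mm, so it is the thick one. The left block (125,128) is 60 x 26 mm, so it is the thin one. The grey plate with the dark rib (crop 383,438) is the cover. I'm moving over the base plate now.

Emit:
move_arm(deltas=[{"dx":2.2,"dy":4.9,"dz":0,"az":10.5},{"dx":4.4,"dy":9.8,"dz":0,"az":21},{"dx":6.6,"dy":14.7,"dz":-1,"az":31.5},{"dx":8.8,"dy":19.5,"dz":-2,"az":42},{"dx":10.98,"dy":24.27,"dz":-3,"az":52.5}])

```text
$.deltas[0]: bad value
```

Emit:
move_arm(deltas=[{"dx":1.0,"dy":2.2,"dz":0.0,"ax":0.0,"ay":0.0,"az":10.5,"gripper":1.0},{"dx":2.0,"dy":4.4,"dz":0.0,"ax":0.0,"ay":0.0,"az":21.0,"gripper":1.0},{"dx":3.0,"dy":6.6,"dz":-0.2,"ax":0.0,"ay":0.0,"az":31.5,"gripper":1.0},{"dx":4.0,"dy":8.8,"dz":-0.5,"ax":0.0,"ay":0.0,"az":42.0,"gripper":1.0},{"dx":5.0,"dy":11.0,"dz":-1.0,"ax":0.0,"ay":0.0,"az":52.5,"gripper":1.0}])

```text
time_s: 0.72
ee_pos: [313.1, -319.6, 151.0]
tool_rot: [2.568, 1.808, 0.0]
ft_force: [1.7, -0.0, 0.0]
opening: 0.998
grip_force: 0.0
```

Emit:
move_arm(deltas=[{"dx":1.0,"dy":2.2,"dz":-0.5,"az":7.0,"gripper":1.0},{"dx":2.0,"dy":4.4,"dz":-1.0,"az":14.0,"gripper":1.0},{"dx":3.0,"dy":6.6,"dz":-1.5,"az":21.0,"gripper":1.0},{"dx":4.0,"dy":8.8,"dz":-2.0,"az":28.0,"gripper":1.0},{"dx":4.96,"dy":11.0,"dz":-2.5,"az":30.6,"gripper":1.0}])

```text
$.deltas[0]: bad value
```

Emit:
move_arm(deltas=[{"dx":1.0,"dy":2.22,"dz":-1.0,"gripper":1.0},{"dx":1.0,"dy":2.22,"dz":-1.0,"gripper":1.0}])

```text
$.deltas[0]: bad value
```

Emit:
move_arm(deltas=[{"dx":1.0,"dy":2.2,"dz":-0.5,"ax":0.0,"ay":0.0,"az":7.0,"gripper":1.0},{"dx":2.0,"dy":4.4,"dz":-1.0,"ax":0.0,"ay":0.0,"az":14.0,"gripper":1.0},{"dx":3.0,"dy":6.6,"dz":-1.5,"ax":0.0,"ay":0.0,"az":21.0,"gripper":1.0},{"dx":4.0,"dy":8.8,"dz":-2.0,"ax":0.0,"ay":0.0,"az":28.0,"gripper":1.0},{"dx":4.96,"dy":11.0,"dz":-2.5,"ax":0.0,"ay":0.0,"az":30.6,"gripper":1.0}])

```text
time_s: 1.35
ee_pos: [437.2, -44.3, 88.2]
tool_rot: [2.004, 2.419, 0.0]
ft_force: [1.4, -0.9, 0.2]
opening: 1.0
grip_force: 0.0
```

Emit:
move_arm(deltas=[{"dx":1.0,"dy":2.22,"dz":-1.0,"ax":0.0,"ay":0.0,"az":0.0,"gripper":1.0},{"dx":1.0,"dy":2.22,"dz":-1.0,"ax":0.0,"ay":0.0,"az":0.0,"gripper":1.0}])

```text
time_s: 1.6
ee_pos: [461.7, 12.5, 62.1]
tool_rot: [-2.001, -2.42, 0.001]
ft_force: [-0.2, -0.5, 0.9]
opening: 0.998
grip_force: 0.0
```

Emit:
move_arm(deltas=[{"dx":0.0,"dy":-0.06,"dz":-1.2,"ax":0.0,"ay":0.0,"az":0.0,"gripper":1.0},{"dx":0.0,"dy":-0.06,"dz":-2.34,"ax":0.0,"ay":0.0,"az":0.0,"gripper":1.0},{"dx":0.0,"dy":-0.06,"dz":-2.34,"ax":0.0,"ay":0.0,"az":0.0,"gripper":0.55},{"dx":0.0,"dy":-0.06,"dz":-2.34,"ax":0.0,"ay":0.0,"az":0.0,"gripper":0.55},{"dx":0.0,"dy":-0.06,"dz":-2.34,"ax":0.0,"ay":0.0,"az":0.0,"gripper":0.5}])

```text
time_s: 2.22
ee_pos: [462.2, 7.5, 6.1]
tool_rot: [2.007, 2.415, 0.001]
ft_force: [-0.3, -0.5, 0.3]
opening: 0.701
grip_force: 0.0
```

Emit:
move_arm(deltas=[{"dx":0.0,"dy":0.0,"dz":0.0,"ax":0.0,"ay":0.0,"az":0.0,"gripper":0.4},{"dx":0.0,"dy":0.0,"dz":0.0,"ax":0.0,"ay":0.0,"az":0.0,"gripper":0.4},{"dx":0.0,"dy":0.0,"dz":0.0,"ax":0.0,"ay":0.0,"az":0.0,"gripper":0.4},{"dx":0.0,"dy":0.0,"dz":0.0,"ax":0.0,"ay":0.0,"az":0.0,"gripper":0.4}])

```text
time_s: 2.72
ee_pos: [461.6, 7.8, 5.0]
tool_rot: [2.007, 2.417, 0.0]
ft_force: [-0.6, -0.2, -0.2]
opening: 0.402
grip_force: 0.0
```

Run:
```python
from h import *
print(get_state())
a=get_image("top");b=get_image("scene")
a=cv2.resize(a[150:290,180:380][:,:,::-1],(800,560)[:2]);b=b[180:320,180:380][:,:,::-1]
cv2.imwrite("pics/c2.png",cv2.resize(np.vstack([cv2.resize(a,(400,280)),cv2.resize(b,(400,280))]),(400,560)))
```

```text
{'time_s': 2.725, 'joint_positions': array([-1.12518101e-01,  5.40409519e-01,  1.91930463e+00,  2.88752455e-05,
        6.81851332e-01, -2.96935136e-01]), 'joint_velocities': array([ 0.00142544, -0.00049782,  0.00120875,  0.00071724, -0.00184262,
       -0.00025026]), 'effort': array([-2.80494758e-03, -7.09622169e+01, -1.69491881e+01,  3.97804251e-02,
        6.10301876e-02, -4.19732914e-04]), 'ee_pos': array([461.58717666,   7.82922345,   5.04168626]), 'tool_rot': array([2.00747762e+00, 2.41651774e+00, 4.73134583e-05]), 'ft_force': array([-0.64460286, -0.19267912, -0.19280628]), 'wrist_torque': array([-0.04056394, -0.09295749, -0.00931994]), 'grip_force': 0.0, 'opening': 0.4018600793775492}
```

View pics/c2.png

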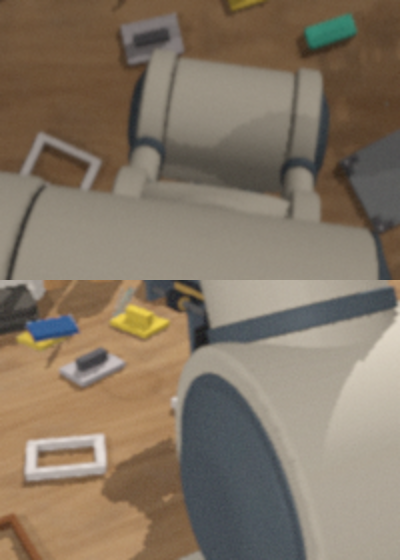

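Emit:
move_arm(deltas=[{"dx":0.0,"dy":0.0,"dz":0.0,"ax":0.0,"ay":0.0,"az":0.0,"gripper":1.0},{"dx":0.0,"dy":0.0,"dz":0.0,"ax":0.0,"ay":0.0,"az":0.0,"gripper":1.0},{"dx":0.0,"dy":0.0,"dz":0.0,"ax":0.0,"ay":0.0,"az":0.0,"gripper":1.0},{"dx":0.0,"dy":0.0,"dz":2.4,"ax":0.0,"ay":0.0,"az":0.0,"gripper":1.0},{"dx":0.0,"dy":0.0,"dz":4.0,"ax":0.0,"ay":0.0,"az":0.0,"gripper":1.0}])

```text
time_s: 3.45
ee_pos: [461.7, 7.8, 106.7]
tool_rot: [2.007, 2.416, 0.0]
ft_force: [-0.0, -0.3, -1.0]
opening: 0.92
grip_force: 0.0
```

Emit:
move_arm(deltas=[{"dx":0.0,"dy":-2.4,"dz":0.0,"ax":0.0,"ay":0.0,"az":0.0,"gripper":1.0},{"dx":0.0,"dy":-4.8,"dz":0.0,"ax":0.0,"ay":0.0,"az":0.0,"gripper":1.0},{"dx":0.0,"dy":-7.2,"dz":0.0,"ax":0.0,"ay":0.0,"az":0.0,"gripper":1.0},{"dx":0.0,"dy":-8.4,"dz":0.0,"ax":0.0,"ay":0.0,"az":0.0,"gripper":1.0},{"dx":0.0,"dy":-8.4,"dz":0.0,"ax":0.0,"ay":0.0,"az":0.0,"gripper":1.0}])

```text
time_s: 4.08
ee_pos: [461.5, -204.1, 104.9]
tool_rot: [2.011, 2.413, -0.0]
ft_force: [-1.2, -0.3, 0.1]
opening: 0.997
grip_force: 0.0
```

Run:
```python
from h import *
print(get_state()['ee_pos'])
a=get_image("top");b=get_image("scene");np.save("pics/t3.npy",a)
cv2.imwrite("pics/c3.png",np.hstack([cv2.resize(a[100:300,100:400][:,:,::-1],(450,300)),cv2.resize(b[:,:400][:,:,::-1],(340,300),interpolation=cv2.INTER_AREA)]))
```

```text
[ 461.52872136 -204.13320167  104.92657128]
```

View pics/c3.png

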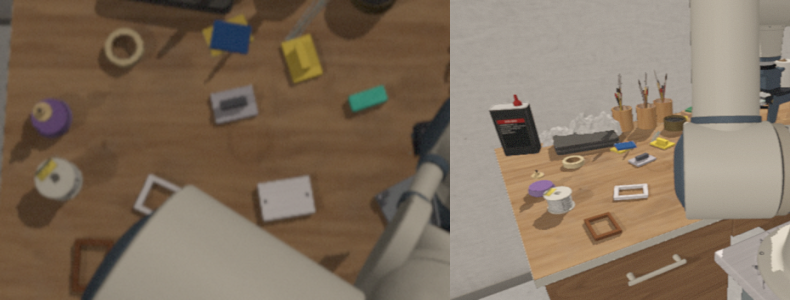

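Run:
```python
from h import *
print("scene base",ray("scene",(402/1.4,336/1.4),12),"frame",ray("scene",(298/1.4,377/1.4),10),"cover",ray("scene",(316/1.4,315/1.4),8))
print("top base",ray("top",(407/1.4,326/1.4),12),"frame",ray("top",(294/1.4,328/1.4),10),"cov",ray("top",(358/1.4,240/1.4),8))
w=cv2.inRange(cv2.cvtColor(np.load("pics/t3.npy"),cv2.COLOR_RGB2HSV),(0,0,140),(180,60,255)); print(rect("top",w,(291,233),12,25))
for n in("top","scene"):
  c=camera_info(n);Tc=np.linalg.inv(c["world_from_camera"])
  for P in((461.5,-204,105),(461.5,-204,265)):
    q=c["mtx"]@(Tc@np.array([*P,1]))[:3];print(n,P,q[:2]/q[2])
a=get_image("top");cv2.imwrite("pics/c4.png",cv2.resize(a[130:310,290:530][:,:,::-1],(720,540)))
```

```text
scene base [[449.65927185  17.37055285]] frame [[439.09505207 211.0253787 ]] cover [[598.5930978  107.91138001]]
top base [[458.80293378  10.25803479]] frame [[450.76229362 205.05961152]] cov [[608.11979462  99.59314627]]
(array([462.7,  11. ]), array([82. , 57.9]), -79.1)
top (461.5, -204, 105) [387.19634024 230.5031137 ]
top (461.5, -204, 265) [402.64513247 223.19907981]
scene (461.5, -204, 105) [359.32948982 180.86755038]
scene (461.5, -204, 265) [364.50204055 117.92627119]
```

View pics/c4.png

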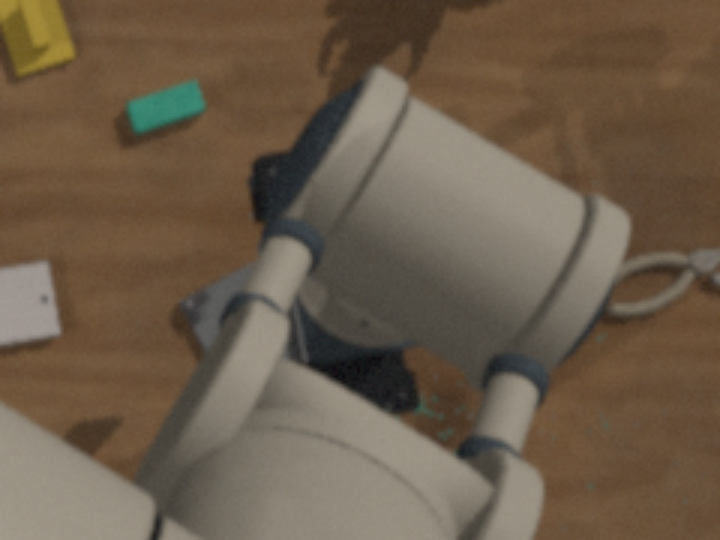

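Run:
```python
from h import *
T=np.load("pics/top0.npy");S=np.load("pics/scene0.npy")
def cen(im,seed,r,v):
    h=cv2.cvtColor(im,cv2.COLOR_RGB2HSV);m=cv2.inRange(h,(0,0,v),(180,60,255));x,y=seed;k=np.zeros_like(m);k[y-r:y+r,x-r:x+r]=m[y-r:y+r,x-r:x+r]
    c=max(cv2.findContours(k,0,1)[0],key=cv2.contourArea);q=cv2.boxPoints(cv2.minAreaRect(c)).mean(0)
    M=cv2.moments(c);return np.array([M["m10"]/M["m00"],M["m01"]/M["m00"]]),cv2.contourArea(c),q
def tri(p,q):
    L=[]
    for n,x in(("top",p),("scene",q)):
        c=camera_info(n);W=c["world_from_camera"];d=W[:3,:3]@np.linalg.inv(c["mtx"])@np.r_[x,1];d/=np.linalg.norm(d);L.append((W[:3,3],np.eye(3)-np.outer(d,d)))
    A=L[0][1]+L[1][1];P=np.linalg.solve(A,L[0][1]@L[0][0]+L[1][1]@L[1][0]);return P,[np.linalg.norm(l[1]@(P-l[0])) for l in L]
for v in(150,):
  for nm,a,b in(("base",(291,233),(287,240)),("frame",(210,234),(213,269))):
    for vs in(170,185,200,210):
      p=cen(T,a,30,140);q=cen(S,b,26,vs);print(nm,vs,p[0],q[0],q[1],*tri(p[0],q[0]))
```

```text
base 170 [290.53144266 231.53082614] [285.41075478 238.33236152] 514.5 [463.21064995  12.03090372   7.53220415] [np.float64(1.5142917353565806), np.float64(1.514291735356616)]
base 185 [290.53144266 231.53082614] [286.18829787 237.68262411] 470.0 [462.54964574  11.28555508   9.5082037 ] [np.float64(0.6199512713657465), np.float64(0.6199512713657647)]
base 200 [290.53144266 231.53082614] [286.31103422 237.71664744] 433.5 [462.47585877  11.1615425    9.4173948 ] [np.float64(0.4717818155126015), np.float64(0.47178181551255005)]
base 210 [290.53144266 231.53082614] [286.24756098 237.76788618] 410.0 [462.52954516  11.22229128   9.26127445] [np.float64(0.5447962852673381), np.float64(0.5447962852673617)]
frame 170 [209.68237239 233.72514982] [212.26941288 267.48768939] 704.0 [452.61803166 206.90303309   4.70978685] [np.float64(0.23202297286755616), np.float64(0.23202297286755408)]
frame 185 [209.68237239 233.72514982] [212.27791229 266.53887544] 619.5 [452.46219834 206.60302192   7.20668561] [np.float64(0.3201216898459265), np.float64(0.32012168984586653)]
frame 200 [209.68237239 233.72514982] [212.44357184 266.37696335] 573.0 [452.35665216 206.39192694   7.6348834 ] [np.float64(0.15973822658497586), np.float64(0.15973822658504078)]
frame 210 [209.68237239 233.72514982] [212.43502825 266.51914626] 531.0 [452.38344622 206.44386965   7.26117236] [np.float64(0.1542889258820898), np.float64(0.15428892588211585)]
```

Emit:
move_arm(deltas=[{"dx":0.0,"dy":2.2,"dz":0.0,"ax":0.0,"ay":0.0,"az":0.0,"gripper":1.0},{"dx":0.0,"dy":4.4,"dz":0.0,"ax":0.0,"ay":0.0,"az":0.0,"gripper":1.0},{"dx":0.0,"dy":6.6,"dz":-1.0,"ax":0.0,"ay":0.0,"az":0.0,"gripper":1.0},{"dx":0.03,"dy":8.6,"dz":-2.0,"ax":0.0,"ay":0.0,"az":0.5,"gripper":1.0},{"dx":0.03,"dy":8.6,"dz":-3.0,"ax":0.0,"ay":0.0,"az":0.5,"gripper":1.0}])

```text
time_s: 4.85
ee_pos: [461.4, 16.9, 29.5]
tool_rot: [-1.99, -2.431, -0.0]
ft_force: [0.4, -0.5, 0.4]
opening: 1.0
grip_force: 0.0
```

Emit:
move_arm(deltas=[{"dx":0.0,"dy":0.0,"dz":-0.4,"ax":0.0,"ay":0.0,"az":0.0,"gripper":1.0},{"dx":0.0,"dy":0.0,"dz":-0.8,"ax":0.0,"ay":0.0,"az":0.0,"gripper":1.0},{"dx":0.0,"dy":0.0,"dz":-1.0,"ax":0.0,"ay":0.0,"az":0.0,"gripper":1.0},{"dx":0.0,"dy":0.0,"dz":-1.0,"ax":0.0,"ay":0.0,"az":0.0,"gripper":1.0},{"dx":0.0,"dy":0.0,"dz":-1.0,"ax":0.0,"ay":0.0,"az":0.0,"gripper":1.0}])

```text
time_s: 5.48
ee_pos: [462.6, 12.5, 5.4]
tool_rot: [1.997, 2.424, 0.001]
ft_force: [0.1, 0.3, -0.5]
opening: 0.997
grip_force: 0.0
```

Emit:
move_arm(deltas=[{"dx":0.0,"dy":-0.05,"dz":-0.06,"ax":0.0,"ay":0.0,"az":0.0,"gripper":1.0},{"dx":0.0,"dy":-0.05,"dz":-0.12,"ax":0.0,"ay":0.0,"az":0.0,"gripper":0.8},{"dx":0.0,"dy":-0.05,"dz":-0.12,"ax":0.0,"ay":0.0,"az":0.0,"gripper":0.7},{"dx":0.0,"dy":-0.05,"dz":-0.12,"ax":0.0,"ay":0.0,"az":0.0,"gripper":0.6},{"dx":0.0,"dy":-0.05,"dz":-0.12,"ax":0.0,"ay":0.0,"az":0.0,"gripper":0.5}])

```text
time_s: 6.1
ee_pos: [462.3, 11.6, 2.0]
tool_rot: [-1.997, -2.425, 0.0]
ft_force: [-0.0, 0.8, -0.6]
opening: 0.59
grip_force: 0.0
```

Emit:
move_arm(deltas=[{"dx":0.0,"dy":0.0,"dz":-0.04,"ax":0.0,"ay":0.0,"az":0.0,"gripper":0.4},{"dx":0.0,"dy":0.0,"dz":-0.08,"ax":0.0,"ay":0.0,"az":0.0,"gripper":0.4},{"dx":0.0,"dy":0.0,"dz":-0.12,"ax":0.0,"ay":0.0,"az":0.0,"gripper":0.4}])

```text
time_s: 6.48
ee_pos: [462.3, 11.5, -1.1]
tool_rot: [-1.997, -2.425, 0.0]
ft_force: [0.2, -0.3, -0.5]
opening: 0.4
grip_force: 0.0
```

Emit:
move_arm(deltas=[{"dx":0.0,"dy":0.0,"dz":-0.04,"ax":0.0,"ay":0.0,"az":0.0,"gripper":0.4},{"dx":0.0,"dy":0.0,"dz":-0.08,"ax":0.0,"ay":0.0,"az":0.0,"gripper":0.4},{"dx":0.0,"dy":0.0,"dz":-0.12,"ax":0.0,"ay":0.0,"az":0.0,"gripper":0.4}])

```text
time_s: 6.85
ee_pos: [462.3, 11.6, -4.0]
tool_rot: [1.997, 2.425, 0.0]
ft_force: [0.3, -0.6, -0.1]
opening: 0.399
grip_force: 0.0
```

Emit:
move_arm(deltas=[{"dx":0.0,"dy":0.0,"dz":-0.04,"ax":0.0,"ay":0.0,"az":0.0,"gripper":0.4},{"dx":0.0,"dy":0.0,"dz":-0.08,"ax":0.0,"ay":0.0,"az":0.0,"gripper":0.4}])

```text
time_s: 7.1
ee_pos: [462.3, 11.6, -6.0]
tool_rot: [1.997, 2.425, 0.0]
ft_force: [0.7, 0.3, -0.2]
opening: 0.401
grip_force: 0.0
```

Emit:
move_arm(deltas=[{"dx":0.0,"dy":0.0,"dz":2.0,"ax":0.0,"ay":0.0,"az":0.0,"gripper":0.4},{"dx":0.0,"dy":0.0,"dz":4.0,"ax":0.0,"ay":0.0,"az":0.0,"gripper":0.4},{"dx":0.0,"dy":2.2,"dz":4.0,"ax":0.0,"ay":0.0,"az":0.0,"gripper":1.0},{"dx":1.0,"dy":4.4,"dz":4.0,"ax":0.0,"ay":0.0,"az":0.0,"gripper":1.0},{"dx":2.0,"dy":6.4,"dz":4.0,"ax":0.0,"ay":0.0,"az":0.0,"gripper":1.0}])

```text
time_s: 7.72
ee_pos: [512.7, 173.4, 94.3]
tool_rot: [1.997, 2.425, 0.001]
ft_force: [1.5, -1.3, -0.2]
opening: 0.696
grip_force: 0.0
```

Emit:
move_arm(deltas=[{"dx":1.0,"dy":2.2,"dz":0.0,"ax":0.0,"ay":0.0,"az":0.0,"gripper":1.0},{"dx":2.0,"dy":4.0,"dz":0.0,"ax":0.0,"ay":0.0,"az":0.0,"gripper":1.0},{"dx":2.0,"dy":4.0,"dz":0.0,"ax":0.0,"ay":0.0,"az":0.0,"gripper":1.0},{"dx":2.0,"dy":4.0,"dz":0.0,"ax":0.0,"ay":0.0,"az":0.0,"gripper":1.0}])

```text
time_s: 8.22
ee_pos: [561.7, 271.2, 93.6]
tool_rot: [-1.996, -2.425, 0.002]
ft_force: [-0.6, -0.7, 0.3]
opening: 0.997
grip_force: 0.0
```

```bash
python3 - <<'E'
from h import *
s=get_state();print(s['ee_pos'],s['tool_rot'])
for n in("scene","top"):
  a=get_image(n);c=camera_info(n);Tc=np.linalg.inv(c["world_from_camera"])
  a=cv2.resize(a,None,fx=2,fy=2,interpolation=cv2.INTER_CUBIC)[:,:,::-1].copy()
  q=c["mtx"]@(Tc@np.array([*s['ee_pos'],1]))[:3];q=q[:2]/q[2];print(n,q)
  cv2.circle(a,tuple(int(v*2) for v in q),3,(0,0,255),-1)
  x,y=(q*2).astype(int);x0=max(0,x-200);y0=max(0,y-300); cv2.imwrite(f"pics/f_{n}.png",a[y0:y0+560,x0:x0+390])
E
python3 -c "
import cv2,numpy as np
a=[cv2.imread(f'pics/f_{n}.png') for n in('scene','top')];h=min(x.shape[0] for x in a)
cv2.imwrite('pics/c5.png',np.hstack([x[:h] for x in a]))"
```

```text
[561.67778523 271.22781654  93.58402275] [-1.99614320e+00 -2.42537398e+00  1.66228049e-03]
scene [161.94010913 218.91134152]
top [177.82864364 182.26247619]
```

View pics/c5.png

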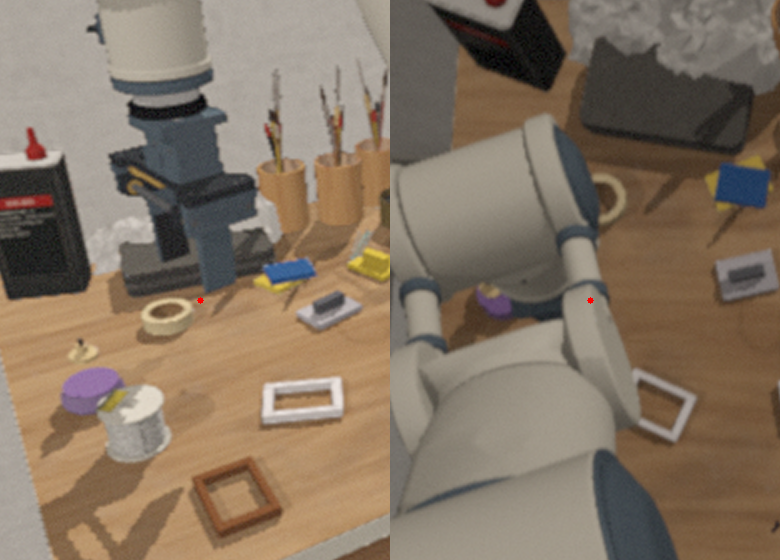

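The scene crop shows the fingertips at about (215,288) and (170,258). The projected TCP is the red dot at (200,300), so the real tips sit roughly 30 mm above the reported TCP. I'll zoom in to pin this down.

Run:
```python
from h import *
s=get_state();a=get_image("scene")[:,:,::-1];c=camera_info("scene");Tc=np.linalg.inv(c["world_from_camera"])
b=cv2.resize(a[150:230,120:220],(800,600)[:2] if 0 else (750,600),interpolation=cv2.INTER_CUBIC)
th=np.radians(11.0);u=np.array([np.cos(th),np.sin(th),0]);v=np.array([-np.sin(th),np.cos(th),0])
for dz,col in((0,(0,0,255)),(20,(0,255,255)),(40,(0,255,0))):
  for sg in(-1,1):
    pts=[]
    for w in(-16,16):
      P=s['ee_pos']+sg*45.5*u+w*v+[0,0,dz];q=c["mtx"]@(Tc@np.r_[P,1])[:3];q=(q[:2]/q[2]-[120,150])*7.5+3.75;pts.append(tuple(int(t) for t in q))
    cv2.line(b,*pts,col,1)
cv2.imwrite("pics/c6.png",b)
```

```text
(no output)
```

View pics/c6.png

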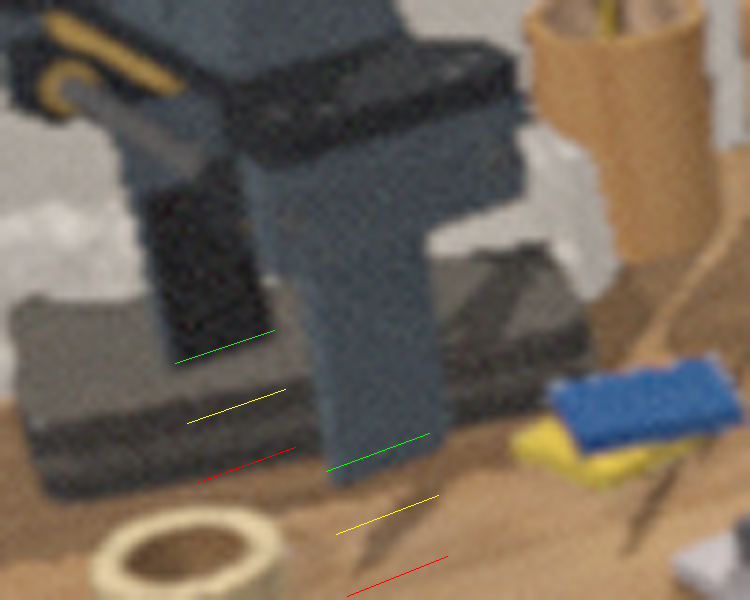

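The green lines (+40 mm) land on the fingertips in both fingers, with hardly any sideways error. The real tip is therefore about 39 mm above the reported TCP. I'll go back to the plate and touch the desk in small steps to calibrate z.

Emit:
move_arm(deltas=[{"dx":-0.9,"dy":-2.2,"dz":0.0,"ax":0.0,"ay":0.0,"az":0.0,"gripper":1.0},{"dx":-1.8,"dy":-4.4,"dz":0.0,"ax":0.0,"ay":0.0,"az":0.0,"gripper":1.0},{"dx":-2.7,"dy":-6.6,"dz":-1.0,"ax":0.0,"ay":0.0,"az":0.0,"gripper":1.0},{"dx":-3.5,"dy":-8.8,"dz":-2.0,"ax":0.0,"ay":0.0,"az":0.0,"gripper":1.0},{"dx":-3.98,"dy":-10.41,"dz":-3.0,"ax":0.0,"ay":0.0,"az":0.0,"gripper":1.0}])

```text
time_s: 9.0
ee_pos: [461.5, 9.1, 19.0]
tool_rot: [1.998, 2.423, 0.001]
ft_force: [1.3, 0.6, 0.0]
opening: 1.005
grip_force: 0.0
```

Emit:
move_arm(deltas=[{"dx":0.0,"dy":0.0,"dz":-0.6,"ax":0.0,"ay":0.0,"az":0.0,"gripper":1.0},{"dx":0.0,"dy":0.0,"dz":-1.2,"ax":0.0,"ay":0.0,"az":0.0,"gripper":1.0},{"dx":0.0,"dy":0.0,"dz":-1.8,"ax":0.0,"ay":0.0,"az":0.0,"gripper":1.0},{"dx":0.0,"dy":0.0,"dz":-1.8,"ax":0.0,"ay":0.0,"az":0.0,"gripper":1.0}])

```text
time_s: 9.5
ee_pos: [461.9, 10.9, -26.3]
tool_rot: [-1.997, -2.423, 0.001]
ft_force: [0.6, 0.6, 0.6]
opening: 0.998
grip_force: 0.0
```

Emit:
move_arm(deltas=[{"dx":0.0,"dy":0.0,"dz":-0.1,"ax":0.0,"ay":0.0,"az":0.0,"gripper":1.0},{"dx":0.0,"dy":0.0,"dz":-0.2,"ax":0.0,"ay":0.0,"az":0.0,"gripper":1.0},{"dx":0.0,"dy":0.0,"dz":-0.28,"ax":0.0,"ay":0.0,"az":0.0,"gripper":1.0}])

```text
time_s: 9.88
ee_pos: [463.0, 11.3, -32.8]
tool_rot: [1.997, 2.425, 0.0]
ft_force: [-0.2, -0.7, 1.2]
opening: 0.998
grip_force: 0.0
```

Emit:
move_arm(deltas=[{"dx":0.0,"dy":0.0,"dz":-0.04,"ax":0.0,"ay":0.0,"az":0.0,"gripper":1.0},{"dx":0.0,"dy":0.0,"dz":-0.06,"ax":0.0,"ay":0.0,"az":0.0,"gripper":1.0}])

```text
time_s: 10.12
ee_pos: [462.8, 11.3, -34.5]
tool_rot: [1.997, 2.425, 0.0]
ft_force: [-0.3, 0.5, 0.1]
opening: 0.997
grip_force: 0.0
```

Emit:
move_arm(deltas=[{"dx":0.0,"dy":0.0,"dz":-0.02,"ax":0.0,"ay":0.0,"az":0.0,"gripper":1.0},{"dx":0.0,"dy":0.0,"dz":-0.04,"ax":0.0,"ay":0.0,"az":0.0,"gripper":1.0}])

```text
time_s: 10.38
ee_pos: [462.9, 11.3, -35.5]
tool_rot: [1.997, 2.425, 0.0]
ft_force: [0.4, -0.3, 0.4]
opening: 0.998
grip_force: 0.0
```

Emit:
move_arm(deltas=[{"dx":0.0,"dy":0.0,"dz":-0.02,"ax":0.0,"ay":0.0,"az":0.0,"gripper":1.0},{"dx":0.0,"dy":0.0,"dz":-0.02,"ax":0.0,"ay":0.0,"az":0.0,"gripper":1.0}])

```text
time_s: 10.62
ee_pos: [462.8, 11.3, -36.0]
tool_rot: [-1.997, -2.425, 0.0]
ft_force: [-0.2, -1.3, 0.3]
opening: 1.002
grip_force: 0.0
```

Emit:
move_arm(deltas=[{"dx":0.0,"dy":0.0,"dz":-0.03,"ax":0.0,"ay":0.0,"az":0.0,"gripper":1.0},{"dx":0.0,"dy":0.0,"dz":-0.03,"ax":0.0,"ay":0.0,"az":0.0,"gripper":1.0}])

```text
time_s: 10.88
ee_pos: [462.8, 11.3, -36.8]
tool_rot: [-1.997, -2.425, 0.0]
ft_force: [-0.9, 0.2, 1.1]
opening: 0.998
grip_force: 0.0
```

Emit:
move_arm(deltas=[{"dx":0.0,"dy":0.0,"dz":-0.03,"ax":0.0,"ay":0.0,"az":0.0,"gripper":1.0},{"dx":0.0,"dy":0.0,"dz":-0.03,"ax":0.0,"ay":0.0,"az":0.0,"gripper":1.0}])

```text
time_s: 11.12
ee_pos: [462.8, 11.3, -37.5]
tool_rot: [-1.997, -2.425, 0.0]
ft_force: [0.0, -0.3, 0.1]
opening: 0.999
grip_force: 0.0
```

Emit:
move_arm(deltas=[{"dx":0.0,"dy":0.0,"dz":-0.03,"ax":0.0,"ay":0.0,"az":0.0,"gripper":1.0},{"dx":0.0,"dy":0.0,"dz":-0.03,"ax":0.0,"ay":0.0,"az":0.0,"gripper":1.0}])

```text
time_s: 11.38
ee_pos: [462.8, 11.3, -37.7]
tool_rot: [1.997, 2.425, 0.0]
ft_force: [-2.5, -0.1, 19.9]
opening: 1.0
grip_force: 9.6
```

The desk is at reported z = -37.6. I'll back off 2 mm and grip.

Emit:
move_arm(deltas=[{"dx":0.0,"dy":0.0,"dz":0.1,"ax":0.0,"ay":0.0,"az":0.0,"gripper":1.0},{"dx":0.0,"dy":0.0,"dz":0.1,"ax":0.0,"ay":0.0,"az":0.0,"gripper":0.5},{"dx":0.0,"dy":0.0,"dz":0.1,"ax":0.0,"ay":0.0,"az":0.0,"gripper":0.5},{"dx":0.0,"dy":0.0,"dz":0.1,"ax":0.0,"ay":0.0,"az":0.0,"gripper":0.5},{"dx":0.0,"dy":0.0,"dz":0.1,"ax":0.0,"ay":0.0,"az":0.0,"gripper":0.5}])

```text
time_s: 12.0
ee_pos: [462.7, 11.3, -35.8]
tool_rot: [-1.997, -2.425, 0.0]
ft_force: [-0.1, -0.3, -1.6]
opening: 0.654
grip_force: 30.0
```

Emit:
move_arm(deltas=[{"dx":0.0,"dy":0.0,"dz":0.0,"ax":0.0,"ay":0.0,"az":0.0,"gripper":0.5},{"dx":0.0,"dy":0.0,"dz":0.0,"ax":0.0,"ay":0.0,"az":0.0,"gripper":0.5}])

```text
time_s: 12.25
ee_pos: [462.7, 11.3, -35.8]
tool_rot: [-1.997, -2.425, 0.0]
ft_force: [-0.2, -0.7, -1.1]
opening: 0.659
grip_force: 30.0
```

Emit:
move_arm(deltas=[{"dx":0.0,"dy":0.0,"dz":1.0,"ax":0.0,"ay":0.0,"az":0.0,"gripper":0.5},{"dx":0.0,"dy":-1.0,"dz":2.0,"ax":0.0,"ay":0.0,"az":4.0,"gripper":0.5},{"dx":-0.1,"dy":-3.0,"dz":2.0,"ax":0.0,"ay":0.0,"az":9.0,"gripper":0.5},{"dx":-0.2,"dy":-5.0,"dz":2.0,"ax":0.0,"ay":0.0,"az":14.0,"gripper":0.5},{"dx":-0.35,"dy":-7.0,"dz":2.0,"ax":0.0,"ay":0.0,"az":17.0,"gripper":0.5}])

```text
time_s: 12.88
ee_pos: [453.9, -165.3, 14.4]
tool_rot: [1.613, 2.695, 0.0]
ft_force: [0.7, 0.6, -2.5]
opening: 0.655
grip_force: 30.0
```

Emit:
move_arm(deltas=[{"dx":0.0,"dy":-1.75,"dz":0.0,"ax":0.0,"ay":0.0,"az":0.0,"gripper":0.5},{"dx":0.0,"dy":-1.75,"dz":0.0,"ax":0.0,"ay":0.0,"az":0.0,"gripper":0.5},{"dx":0.0,"dy":-1.75,"dz":-0.6,"ax":0.0,"ay":0.0,"az":0.0,"gripper":0.5},{"dx":0.0,"dy":-1.75,"dz":-1.0,"ax":0.0,"ay":0.0,"az":0.0,"gripper":0.5},{"dx":0.0,"dy":-1.75,"dz":-1.0,"ax":0.0,"ay":0.0,"az":0.0,"gripper":0.5}])

```text
time_s: 13.5
ee_pos: [453.3, -206.1, -11.9]
tool_rot: [-1.614, -2.693, -0.0]
ft_force: [0.0, 0.6, -1.2]
opening: 0.654
grip_force: 30.0
```

Emit:
move_arm(deltas=[{"dx":0.03,"dy":-0.05,"dz":-0.3,"ax":0.0,"ay":0.0,"az":0.0,"gripper":0.5},{"dx":0.03,"dy":-0.05,"dz":-0.55,"ax":0.0,"ay":0.0,"az":0.0,"gripper":0.5},{"dx":0.03,"dy":-0.05,"dz":-0.62,"ax":0.0,"ay":0.0,"az":0.0,"gripper":0.5},{"dx":0.03,"dy":-0.05,"dz":-0.62,"ax":0.0,"ay":0.0,"az":0.0,"gripper":0.5}])

```text
time_s: 14.0
ee_pos: [454.8, -208.7, -26.3]
tool_rot: [-1.616, -2.694, 0.0]
ft_force: [0.5, 0.1, -1.5]
opening: 0.652
grip_force: 30.0
```

Emit:
move_arm(deltas=[{"dx":0.0,"dy":0.0,"dz":0.0,"ax":0.0,"ay":0.0,"az":0.0,"gripper":0.9},{"dx":0.0,"dy":0.0,"dz":0.0,"ax":0.0,"ay":0.0,"az":0.0,"gripper":0.9},{"dx":0.0,"dy":0.0,"dz":0.0,"ax":0.0,"ay":0.0,"az":0.0,"gripper":0.9},{"dx":0.0,"dy":0.0,"dz":2.0,"ax":0.0,"ay":0.0,"az":0.0,"gripper":1.0},{"dx":0.0,"dy":0.0,"dz":4.0,"ax":0.0,"ay":0.0,"az":0.0,"gripper":1.0}])

```text
time_s: 14.62
ee_pos: [454.4, -208.4, 74.8]
tool_rot: [-1.616, -2.693, 0.0]
ft_force: [0.7, 0.3, -0.3]
opening: 1.002
grip_force: 0.0
```

Emit:
move_arm(deltas=[{"dx":0.0,"dy":2.0,"dz":0.0,"ax":0.0,"ay":0.0,"az":-6.0,"gripper":1.0},{"dx":0.0,"dy":4.2,"dz":0.0,"ax":0.0,"ay":0.0,"az":-13.0,"gripper":1.0},{"dx":0.0,"dy":6.4,"dz":0.0,"ax":0.0,"ay":0.0,"az":-20.0,"gripper":1.0},{"dx":0.0,"dy":8.6,"dz":0.0,"ax":0.0,"ay":0.0,"az":-27.0,"gripper":1.0},{"dx":-0.08,"dy":10.8,"dz":0.0,"ax":0.0,"ay":0.0,"az":-34.0,"gripper":1.0}])

```text
time_s: 15.25
ee_pos: [452.8, 63.0, 73.9]
tool_rot: [2.338, 2.098, 0.001]
ft_force: [0.7, 0.2, -0.1]
opening: 1.0
grip_force: 0.0
```

Emit:
move_arm(deltas=[{"dx":0.0,"dy":2.0,"dz":-0.5,"ax":0.0,"ay":0.0,"az":-7.0,"gripper":1.0},{"dx":0.0,"dy":4.0,"dz":-1.0,"ax":0.0,"ay":0.0,"az":-13.0,"gripper":1.0},{"dx":0.0,"dy":5.78,"dz":-1.5,"ax":0.0,"ay":0.0,"az":-17.2,"gripper":1.0},{"dx":0.0,"dy":5.78,"dz":-2.0,"ax":0.0,"ay":0.0,"az":-17.2,"gripper":1.0},{"dx":0.0,"dy":5.78,"dz":-2.5,"ax":0.0,"ay":0.0,"az":-17.2,"gripper":1.0}])

```text
time_s: 15.88
ee_pos: [452.6, 205.6, 10.7]
tool_rot: [2.621, 1.732, -0.0]
ft_force: [-0.0, -0.3, -0.1]
opening: 1.001
grip_force: 0.0
```

Run:
```python
from h import *
s=get_state();print(s['ee_pos'],s['tool_rot'])
a=get_image("top");h=cv2.cvtColor(a,cv2.COLOR_RGB2HSV)
for v in(130,150):print(rect("top",cv2.inRange(h,(0,0,v),(180,60,255)),(381,237),20,38))
for sm in(40,55):print("board",rect("top",cv2.inRange(h,(0,0,30),(180,sm,255)),(381,237),13,40))
cv2.imwrite("pics/c7.png",cv2.resize(a[190:290,320:440][:,:,::-1],(480,400)))
```

```text
[452.64327    205.57743797  10.68372016] [ 2.62065682e+00  1.73238641e+00 -3.01785785e-04]
(array([ 454.4, -208.8]), array([85.1, 61.2]), -62.3)
(array([ 454.9, -208.7]), array([82.7, 58. ]), -62.3)
board (array([ 454.7, -207.1]), array([122.8,  97.8]), -62.1)
board (array([ 454.2, -207.3]), array([124.7, 101. ]), -62.1)
```

View pics/c7.png

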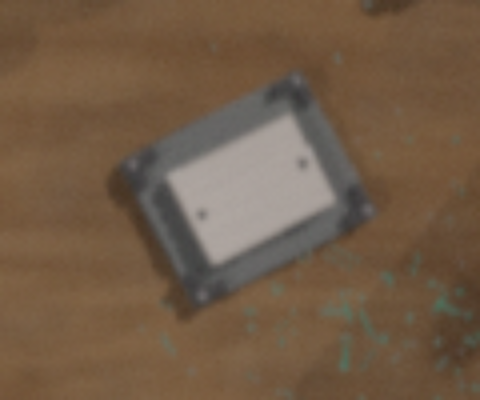

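The base plate lies between the stops, centred at crop (252,188), within 1.5 mm and 0.2° of the board. Next I pick the frame.

Emit:
move_arm(deltas=[{"dx":0.0,"dy":0.02,"dz":-0.8,"ax":0.0,"ay":0.0,"az":0.0,"gripper":1.0},{"dx":0.0,"dy":0.02,"dz":-1.5,"ax":0.0,"ay":0.0,"az":0.0,"gripper":1.0},{"dx":0.0,"dy":0.02,"dz":-1.8,"ax":0.0,"ay":0.0,"az":0.0,"gripper":1.0},{"dx":0.0,"dy":0.02,"dz":-1.8,"ax":0.0,"ay":0.0,"az":0.0,"gripper":0.8},{"dx":0.0,"dy":0.02,"dz":-1.8,"ax":0.0,"ay":0.0,"az":0.0,"gripper":0.5}])

```text
time_s: 16.55
ee_pos: [453.2, 206.2, -33.2]
tool_rot: [2.622, 1.73, 0.001]
ft_force: [0.4, 0.3, 0.5]
opening: 0.811
grip_force: 0.0
```

Emit:
move_arm(deltas=[{"dx":0.0,"dy":0.0,"dz":0.0,"ax":0.0,"ay":0.0,"az":0.0,"gripper":0.5},{"dx":0.0,"dy":0.0,"dz":0.0,"ax":0.0,"ay":0.0,"az":0.0,"gripper":0.5},{"dx":0.0,"dy":0.0,"dz":0.0,"ax":0.0,"ay":0.0,"az":0.0,"gripper":0.5},{"dx":0.0,"dy":0.0,"dz":0.0,"ax":0.0,"ay":0.0,"az":0.0,"gripper":0.5}])

```text
time_s: 17.05
ee_pos: [453.1, 206.4, -33.3]
tool_rot: [2.621, 1.731, 0.001]
ft_force: [-0.7, -0.6, 7.6]
opening: 0.655
grip_force: 30.0
```

Emit:
move_arm(deltas=[{"dx":0.0,"dy":0.0,"dz":1.2,"ax":0.0,"ay":0.0,"az":0.0,"gripper":0.5},{"dx":0.0,"dy":-1.5,"dz":2.5,"ax":0.0,"ay":0.0,"az":6.0,"gripper":0.5},{"dx":0.0,"dy":-3.7,"dz":2.5,"ax":0.0,"ay":0.0,"az":13.0,"gripper":0.5},{"dx":0.0,"dy":-5.9,"dz":2.5,"ax":0.0,"ay":0.0,"az":20.0,"gripper":0.5},{"dx":0.0,"dy":-8.1,"dz":2.5,"ax":0.0,"ay":0.0,"az":27.0,"gripper":0.5}])

```text
time_s: 17.68
ee_pos: [452.8, 2.2, 29.1]
tool_rot: [2.14, 2.299, 0.001]
ft_force: [1.2, 0.5, -1.4]
opening: 0.652
grip_force: 30.0
```

Emit:
move_arm(deltas=[{"dx":0.0,"dy":-2.2,"dz":0.0,"ax":0.0,"ay":0.0,"az":6.0,"gripper":0.5},{"dx":0.0,"dy":-4.4,"dz":0.0,"ax":0.0,"ay":0.0,"az":12.0,"gripper":0.5},{"dx":0.06,"dy":-6.6,"dz":0.0,"ax":0.0,"ay":0.0,"az":18.0,"gripper":0.5},{"dx":0.06,"dy":-8.5,"dz":0.0,"ax":0.0,"ay":0.0,"az":23.8,"gripper":0.5},{"dx":0.06,"dy":-8.5,"dz":-0.5,"ax":0.0,"ay":0.0,"az":23.8,"gripper":0.5}])

```text
time_s: 18.3
ee_pos: [455.3, -212.3, 16.8]
tool_rot: [1.626, 2.684, -0.0]
ft_force: [0.2, 1.1, -0.9]
opening: 0.654
grip_force: 30.0
```

Emit:
move_arm(deltas=[{"dx":0.0,"dy":0.0,"dz":-0.5,"ax":0.0,"ay":0.0,"az":0.0,"gripper":0.5},{"dx":0.0,"dy":0.0,"dz":-0.5,"ax":0.0,"ay":0.0,"az":0.0,"gripper":0.5},{"dx":0.0,"dy":0.0,"dz":-0.5,"ax":0.0,"ay":0.0,"az":0.0,"gripper":0.5}])

```text
time_s: 18.68
ee_pos: [454.3, -207.8, 3.8]
tool_rot: [-1.624, -2.689, -0.0]
ft_force: [-0.5, 0.5, -0.5]
opening: 0.654
grip_force: 30.0
```

Emit:
move_arm(deltas=[{"dx":0.0,"dy":-0.03,"dz":-0.3,"ax":0.0,"ay":0.0,"az":0.0,"gripper":0.5},{"dx":0.0,"dy":-0.03,"dz":-0.55,"ax":0.0,"ay":0.0,"az":0.0,"gripper":0.5},{"dx":0.0,"dy":-0.03,"dz":-0.65,"ax":0.0,"ay":0.0,"az":0.0,"gripper":0.5},{"dx":0.0,"dy":-0.03,"dz":-0.66,"ax":0.0,"ay":0.0,"az":0.0,"gripper":0.5},{"dx":0.0,"dy":-0.03,"dz":-0.66,"ax":0.0,"ay":0.0,"az":0.0,"gripper":0.5}])

```text
time_s: 19.3
ee_pos: [454.3, -209.5, -12.7]
tool_rot: [1.626, 2.688, -0.0]
ft_force: [0.5, 0.5, -0.5]
opening: 0.658
grip_force: 30.0
```

Emit:
move_arm(deltas=[{"dx":0.0,"dy":0.0,"dz":0.0,"ax":0.0,"ay":0.0,"az":0.0,"gripper":0.9},{"dx":0.0,"dy":0.0,"dz":0.0,"ax":0.0,"ay":0.0,"az":0.0,"gripper":0.9},{"dx":0.0,"dy":0.0,"dz":0.0,"ax":0.0,"ay":0.0,"az":0.0,"gripper":0.9},{"dx":0.0,"dy":0.0,"dz":2.0,"ax":0.0,"ay":0.0,"az":0.0,"gripper":1.0},{"dx":0.0,"dy":0.0,"dz":3.0,"ax":0.0,"ay":0.0,"az":0.0,"gripper":1.0}])

```text
time_s: 19.92
ee_pos: [454.8, -209.7, 64.0]
tool_rot: [1.625, 2.687, -0.0]
ft_force: [0.6, 0.2, -0.1]
opening: 0.997
grip_force: 0.0
```

Emit:
move_arm(deltas=[{"dx":1.6,"dy":-1.2,"dz":0.0,"ax":0.0,"ay":0.0,"az":-2.0,"gripper":1.0},{"dx":3.2,"dy":-2.4,"dz":0.0,"ax":0.0,"ay":0.0,"az":-4.0,"gripper":1.0},{"dx":4.8,"dy":-3.6,"dz":0.0,"ax":0.0,"ay":0.0,"az":-6.0,"gripper":1.0},{"dx":5.94,"dy":-4.37,"dz":-0.5,"ax":0.0,"ay":0.0,"az":-7.1,"gripper":1.0},{"dx":5.94,"dy":-4.37,"dz":-1.0,"ax":0.0,"ay":0.0,"az":-7.1,"gripper":1.0}])

```text
time_s: 20.55
ee_pos: [604.4, -320.0, 36.5]
tool_rot: [1.789, 2.581, -0.0]
ft_force: [0.2, 0.7, 0.6]
opening: 1.002
grip_force: 0.0
```

Emit:
move_arm(deltas=[{"dx":0.0,"dy":0.0,"dz":-0.5,"ax":0.0,"ay":0.0,"az":0.0,"gripper":1.0},{"dx":0.0,"dy":0.0,"dz":-1.0,"ax":0.0,"ay":0.0,"az":0.0,"gripper":1.0},{"dx":0.0,"dy":0.0,"dz":-1.0,"ax":0.0,"ay":0.0,"az":0.0,"gripper":1.0}])

```text
time_s: 20.92
ee_pos: [601.7, -317.9, 11.3]
tool_rot: [-1.788, -2.581, 0.0]
ft_force: [-0.5, 0.4, 0.4]
opening: 0.998
grip_force: 0.0
```

Run:
```python
from h import *
s=get_state();print(s['ee_pos'],s['tool_rot'])
a=get_image("top");h=cv2.cvtColor(a,cv2.COLOR_RGB2HSV)
for v in(130,150):print(rect("top",cv2.inRange(h,(0,0,v),(180,60,255)),(381,237),30,38))
cv2.imwrite("pics/c8.png",cv2.resize(a[130:290,320:480][:,:,::-1],(560,560)))
```

```text
[ 601.73746743 -317.895914     11.29414763] [-1.78780231e+00 -2.58071725e+00  1.16258970e-04]
(array([ 495.7, -200.4]), array([174.1,  95.5]), -88.7)
(array([ 516.5, -226.3]), array([116.6,  55.1]), -88.7)
```

View pics/c8.png

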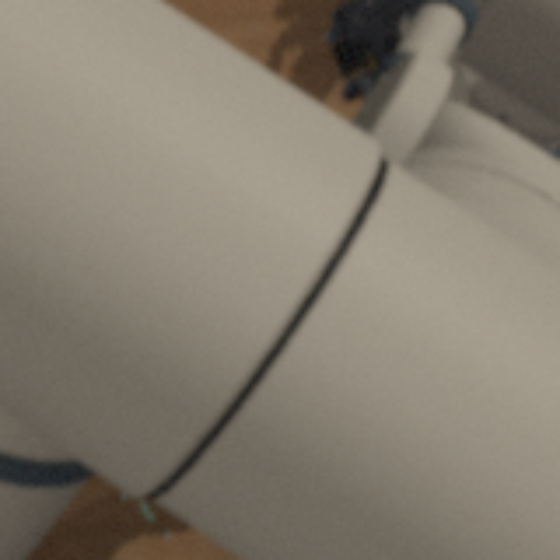

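The arm hides the board in this view, so I'll pick the wax and check the frame from a clear pose afterwards.

Emit:
move_arm(deltas=[{"dx":0.06,"dy":-0.04,"dz":-0.8,"ax":0.0,"ay":0.0,"az":0.0,"gripper":1.0},{"dx":0.06,"dy":-0.04,"dz":-1.3,"ax":0.0,"ay":0.0,"az":0.0,"gripper":1.0},{"dx":0.06,"dy":-0.04,"dz":-1.48,"ax":0.0,"ay":0.0,"az":0.0,"gripper":1.0},{"dx":0.06,"dy":-0.04,"dz":-1.48,"ax":0.0,"ay":0.0,"az":0.0,"gripper":0.6},{"dx":0.06,"dy":-0.04,"dz":-1.48,"ax":0.0,"ay":0.0,"az":0.0,"gripper":0.5}])

```text
time_s: 21.6
ee_pos: [604.6, -319.9, -24.3]
tool_rot: [1.789, 2.582, 0.0]
ft_force: [0.4, -0.7, -0.5]
opening: 0.813
grip_force: 0.0
```

Emit:
move_arm(deltas=[{"dx":0.0,"dy":0.0,"dz":0.0,"ax":0.0,"ay":0.0,"az":0.0,"gripper":0.45},{"dx":0.0,"dy":0.0,"dz":0.0,"ax":0.0,"ay":0.0,"az":0.0,"gripper":0.45},{"dx":0.0,"dy":0.0,"dz":0.0,"ax":0.0,"ay":0.0,"az":0.0,"gripper":0.45}])

```text
time_s: 21.98
ee_pos: [604.4, -319.7, -24.6]
tool_rot: [1.789, 2.582, -0.0]
ft_force: [-0.5, 0.3, 0.3]
opening: 0.486
grip_force: 0.0
```

Emit:
move_arm(deltas=[{"dx":-0.03,"dy":0.03,"dz":-0.04,"ax":0.0,"ay":0.0,"az":0.0,"gripper":0.45},{"dx":-0.03,"dy":0.03,"dz":-0.04,"ax":0.0,"ay":0.0,"az":0.0,"gripper":0.2},{"dx":-0.03,"dy":0.03,"dz":-0.04,"ax":0.0,"ay":0.0,"az":0.0,"gripper":0.2},{"dx":-0.03,"dy":0.03,"dz":-0.04,"ax":0.0,"ay":0.0,"az":0.0,"gripper":0.2},{"dx":-0.03,"dy":0.03,"dz":-0.04,"ax":0.0,"ay":0.0,"az":0.0,"gripper":0.2}])

```text
time_s: 22.6
ee_pos: [603.5, -318.9, -25.8]
tool_rot: [-1.789, -2.582, 0.0]
ft_force: [0.2, 0.3, -1.3]
opening: 0.353
grip_force: 30.0
```

Emit:
move_arm(deltas=[{"dx":0.0,"dy":0.0,"dz":1.5,"ax":0.0,"ay":0.0,"az":0.0,"gripper":0.2},{"dx":-0.5,"dy":1.5,"dz":3.0,"ax":0.0,"ay":0.0,"az":2.0,"gripper":0.2},{"dx":-1.2,"dy":3.5,"dz":4.0,"ax":0.0,"ay":0.0,"az":4.0,"gripper":0.2},{"dx":-2.0,"dy":5.5,"dz":4.0,"ax":0.0,"ay":0.0,"az":6.0,"gripper":0.2},{"dx":-2.8,"dy":7.5,"dz":4.0,"ax":0.0,"ay":0.0,"az":7.1,"gripper":0.2}])

```text
time_s: 23.22
ee_pos: [533.0, -130.1, 74.8]
tool_rot: [1.625, 2.688, 0.0]
ft_force: [0.1, 0.9, -0.2]
opening: 0.352
grip_force: 30.0
```

Emit:
move_arm(deltas=[{"dx":-0.4,"dy":2.0,"dz":0.0,"ax":0.0,"ay":0.0,"az":0.0,"gripper":0.2},{"dx":-0.8,"dy":4.0,"dz":0.0,"ax":0.0,"ay":0.0,"az":0.0,"gripper":0.2},{"dx":-1.2,"dy":6.0,"dz":0.0,"ax":0.0,"ay":0.0,"az":0.0,"gripper":0.2},{"dx":-1.2,"dy":8.0,"dz":0.0,"ax":0.0,"ay":0.0,"az":0.0,"gripper":0.2},{"dx":-1.2,"dy":8.5,"dz":0.0,"ax":0.0,"ay":0.0,"az":0.0,"gripper":0.2}])

```text
time_s: 23.85
ee_pos: [503.4, 83.5, 74.5]
tool_rot: [1.622, 2.69, 0.001]
ft_force: [-0.5, -1.1, 0.0]
opening: 0.354
grip_force: 30.0
```

Run:
```python
from h import *
s=get_state();print(s['ee_pos'],s['tool_rot'],s['opening'])
a=get_image("top");h=cv2.cvtColor(a,cv2.COLOR_RGB2HSV)
for v in(130,150):print(rect("top",cv2.inRange(h,(0,0,v),(180,60,255)),(381,237),30,38))
cv2.imwrite("pics/c9.png",cv2.resize(a[130:290,320:480][:,:,::-1],(560,560)))
```

```text
[503.35031175  83.48356704  74.47189193] [1.62235220e+00 2.69004541e+00 6.66874077e-04] 0.3536024072247315
(array([ 454. , -209.3]), array([86.4, 60.7]), -63.1)
(array([ 453.9, -210. ]), array([81.5, 56.6]), -62.3)
```

View pics/c9.png

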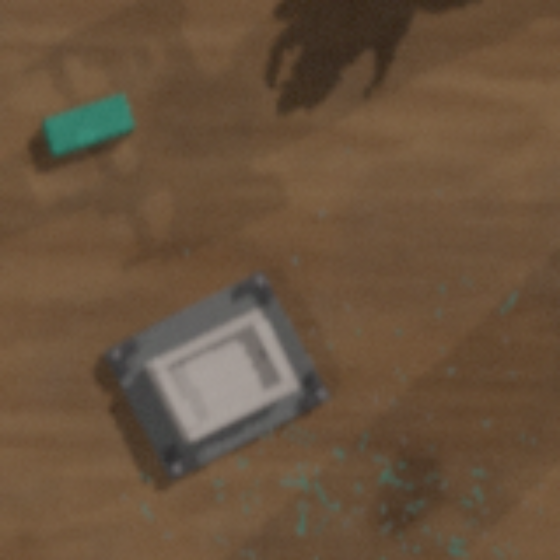

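The frame sits square on the plate at crop (225,375), centred at about (454, -209.5) and -62.5°. I'll place the wax in it.

Emit:
move_arm(deltas=[{"dx":-0.4,"dy":-2.2,"dz":0.0,"ax":0.0,"ay":0.0,"az":0.0,"gripper":0.2},{"dx":-0.8,"dy":-4.4,"dz":0.0,"ax":0.0,"ay":0.0,"az":0.0,"gripper":0.2},{"dx":-1.2,"dy":-6.6,"dz":0.0,"ax":0.0,"ay":0.0,"az":0.0,"gripper":0.2},{"dx":-1.6,"dy":-8.8,"dz":0.0,"ax":0.0,"ay":0.0,"az":0.0,"gripper":0.2},{"dx":-1.98,"dy":-10.8,"dz":-0.5,"ax":0.0,"ay":0.0,"az":0.0,"gripper":0.2}])

```text
time_s: 24.52
ee_pos: [453.8, -192.3, 62.3]
tool_rot: [1.626, 2.685, -0.0]
ft_force: [1.4, 0.4, -1.0]
opening: 0.35
grip_force: 30.0
```

Emit:
move_arm(deltas=[{"dx":0.0,"dy":-0.92,"dz":-0.5,"ax":0.0,"ay":0.0,"az":0.0,"gripper":0.2},{"dx":0.0,"dy":-0.92,"dz":-1.2,"ax":0.0,"ay":0.0,"az":0.0,"gripper":0.2},{"dx":0.0,"dy":-0.92,"dz":-1.9,"ax":0.0,"ay":0.0,"az":0.0,"gripper":0.2},{"dx":0.0,"dy":-0.92,"dz":-1.9,"ax":0.0,"ay":0.0,"az":0.0,"gripper":0.2},{"dx":0.0,"dy":-0.92,"dz":-1.9,"ax":0.0,"ay":0.0,"az":0.0,"gripper":0.2}])

```text
time_s: 25.15
ee_pos: [454.1, -212.5, 14.8]
tool_rot: [1.626, 2.687, -0.0]
ft_force: [-0.3, -0.2, -1.0]
opening: 0.351
grip_force: 30.0
```

Emit:
move_arm(deltas=[{"dx":0.0,"dy":0.11,"dz":0.0,"ax":0.0,"ay":0.0,"az":0.0,"gripper":0.2},{"dx":0.0,"dy":0.11,"dz":-0.3,"ax":0.0,"ay":0.0,"az":0.0,"gripper":0.2},{"dx":0.0,"dy":0.11,"dz":-0.6,"ax":0.0,"ay":0.0,"az":0.0,"gripper":0.2},{"dx":0.0,"dy":0.11,"dz":-0.79,"ax":0.0,"ay":0.0,"az":0.0,"gripper":0.2},{"dx":0.0,"dy":0.11,"dz":-0.79,"ax":0.0,"ay":0.0,"az":0.0,"gripper":0.2}])

```text
time_s: 25.78
ee_pos: [453.9, -209.1, -6.0]
tool_rot: [-1.626, -2.688, -0.0]
ft_force: [-0.1, 0.8, -0.3]
opening: 0.35
grip_force: 30.0
```

Emit:
move_arm(deltas=[{"dx":0.0,"dy":0.0,"dz":0.0,"ax":0.0,"ay":0.0,"az":0.0,"gripper":0.2}])

```text
time_s: 25.9
ee_pos: [454.0, -209.1, -5.7]
tool_rot: [-1.626, -2.688, 0.0]
ft_force: [-0.5, 0.1, 0.3]
opening: 0.349
grip_force: 30.0
```

Down on the plate. I'll release and rise.

Emit:
move_arm(deltas=[{"dx":0.0,"dy":0.0,"dz":0.0,"ax":0.0,"ay":0.0,"az":0.0,"gripper":0.6},{"dx":0.0,"dy":0.0,"dz":0.0,"ax":0.0,"ay":0.0,"az":0.0,"gripper":0.6},{"dx":0.0,"dy":0.0,"dz":0.0,"ax":0.0,"ay":0.0,"az":0.0,"gripper":0.6},{"dx":0.0,"dy":0.0,"dz":2.0,"ax":0.0,"ay":0.0,"az":0.0,"gripper":0.6},{"dx":0.0,"dy":0.0,"dz":4.0,"ax":0.0,"ay":0.0,"az":0.0,"gripper":0.6}])

```text
time_s: 26.52
ee_pos: [453.6, -208.9, 95.5]
tool_rot: [-1.625, -2.687, -0.0]
ft_force: [0.5, -0.7, 0.1]
opening: 0.596
grip_force: 0.0
```

Emit:
move_arm(deltas=[{"dx":1.0,"dy":2.0,"dz":0.0,"ax":0.0,"ay":0.0,"az":-2.5,"gripper":0.6},{"dx":2.0,"dy":4.0,"dz":0.0,"ax":0.0,"ay":0.0,"az":-5.0,"gripper":0.6},{"dx":3.0,"dy":6.0,"dz":0.0,"ax":0.0,"ay":0.0,"az":-8.0,"gripper":0.6},{"dx":4.0,"dy":8.0,"dz":0.0,"ax":0.0,"ay":0.0,"az":-11.0,"gripper":0.6},{"dx":5.0,"dy":10.0,"dz":0.0,"ax":0.0,"ay":0.0,"az":-13.6,"gripper":0.6}])

```text
time_s: 27.15
ee_pos: [579.6, 42.6, 94.6]
tool_rot: [1.935, 2.475, 0.0]
ft_force: [0.3, -0.7, 0.5]
opening: 0.602
grip_force: 0.0
```

Emit:
move_arm(deltas=[{"dx":0.8,"dy":1.5,"dz":0.0,"ax":0.0,"ay":0.0,"az":0.0,"gripper":0.6},{"dx":1.4,"dy":2.36,"dz":-0.8,"ax":0.0,"ay":0.0,"az":0.0,"gripper":0.6},{"dx":1.4,"dy":2.36,"dz":-2.0,"ax":0.0,"ay":0.0,"az":0.0,"gripper":0.6},{"dx":1.4,"dy":2.36,"dz":-3.0,"ax":0.0,"ay":0.0,"az":0.0,"gripper":0.6},{"dx":1.4,"dy":2.36,"dz":-3.0,"ax":0.0,"ay":0.0,"az":0.0,"gripper":0.6}])

```text
time_s: 27.78
ee_pos: [612.6, 99.8, 18.0]
tool_rot: [-1.931, -2.475, 0.004]
ft_force: [0.4, 0.1, -0.4]
opening: 0.603
grip_force: 0.0
```

Run:
```python
from h import *
s=get_state();print(s['ee_pos'],s['tool_rot'],s['opening'])
a=get_image("top");h=cv2.cvtColor(a,cv2.COLOR_RGB2HSV)
for v in(100,120):print("wax",rect("top",cv2.inRange(h,(70,80,v),(95,255,255)),(381,237),40,30))
for v in(130,150):print("frame",rect("top",cv2.inRange(h,(0,0,v),(180,60,255)),(381,237),30,38))
cv2.imwrite("pics/c10.png",cv2.resize(a[160:290,300:460][:,:,::-1],(640,520)))
```

```text
[612.61194621  99.77932317  17.9639396 ] [-1.93102157 -2.47476635  0.00363122] 0.6030396129561969
wax (array([ 453.3, -209.8]), array([53.9, 30.2]), -62.2)
wax (array([ 453.5, -210.1]), array([50.9, 30.2]), -62.2)
frame (array([ 454.4, -209.7]), array([83.7, 59.7]), -62.3)
frame (array([ 436.4, -224. ]), array([82.8, 24.4]), -43.0)
```

View pics/c10.png

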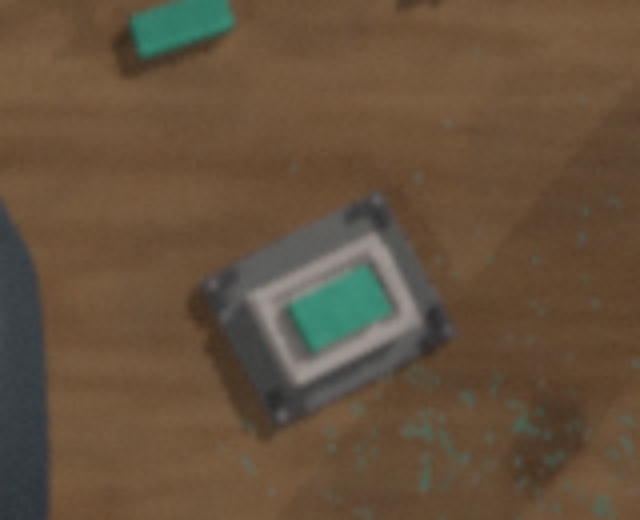

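The wax stands inside the frame at crop (340,308), about (453.4, -210). Next I grip the cover's rib.

Emit:
move_arm(deltas=[{"dx":0.03,"dy":0.02,"dz":-0.7,"ax":0.0,"ay":0.0,"az":0.0,"gripper":0.6},{"dx":0.03,"dy":0.02,"dz":-1.3,"ax":0.0,"ay":0.0,"az":0.0,"gripper":0.6},{"dx":0.03,"dy":0.02,"dz":-1.65,"ax":0.0,"ay":0.0,"az":0.0,"gripper":0.6},{"dx":0.03,"dy":0.02,"dz":-1.8,"ax":0.0,"ay":0.0,"az":0.0,"gripper":0.6},{"dx":0.03,"dy":0.02,"dz":-1.8,"ax":0.0,"ay":0.0,"az":0.0,"gripper":0.4}])

```text
time_s: 28.45
ee_pos: [614.8, 100.3, -25.6]
tool_rot: [-1.933, -2.476, 0.0]
ft_force: [-0.1, -0.5, 0.7]
opening: 0.523
grip_force: 0.0
```

Emit:
move_arm(deltas=[{"dx":0.0,"dy":0.0,"dz":0.0,"ax":0.0,"ay":0.0,"az":0.0,"gripper":0.0},{"dx":0.0,"dy":0.0,"dz":0.0,"ax":0.0,"ay":0.0,"az":0.0,"gripper":0.0},{"dx":0.0,"dy":0.0,"dz":0.0,"ax":0.0,"ay":0.0,"az":0.0,"gripper":0.0},{"dx":0.0,"dy":0.0,"dz":0.0,"ax":0.0,"ay":0.0,"az":0.0,"gripper":0.0},{"dx":0.0,"dy":0.0,"dz":0.0,"ax":0.0,"ay":0.0,"az":0.0,"gripper":0.0}])

```text
time_s: 29.08
ee_pos: [614.9, 100.3, -25.3]
tool_rot: [1.933, 2.476, 0.0]
ft_force: [-1.0, -0.2, 3.7]
opening: 0.153
grip_force: 30.0
```

Emit:
move_arm(deltas=[{"dx":0.0,"dy":0.0,"dz":1.0,"ax":0.0,"ay":0.0,"az":0.0,"gripper":0.0},{"dx":0.0,"dy":0.0,"dz":2.5,"ax":0.0,"ay":0.0,"az":0.0,"gripper":0.0},{"dx":-0.6,"dy":-1.2,"dz":4.0,"ax":0.0,"ay":0.0,"az":2.0,"gripper":0.0},{"dx":-1.5,"dy":-3.0,"dz":4.0,"ax":0.0,"ay":0.0,"az":5.0,"gripper":0.0},{"dx":-2.5,"dy":-5.0,"dz":4.0,"ax":0.0,"ay":0.0,"az":8.0,"gripper":0.0}])

```text
time_s: 29.7
ee_pos: [551.9, -25.6, 74.9]
tool_rot: [1.751, 2.607, 0.001]
ft_force: [0.7, -0.2, -1.8]
opening: 0.153
grip_force: 30.0
```

Emit:
move_arm(deltas=[{"dx":-1.0,"dy":-2.0,"dz":0.0,"ax":0.0,"ay":0.0,"az":2.0,"gripper":0.0},{"dx":-2.0,"dy":-3.9,"dz":0.0,"ax":0.0,"ay":0.0,"az":4.0,"gripper":0.0},{"dx":-3.0,"dy":-5.8,"dz":0.0,"ax":0.0,"ay":0.0,"az":5.0,"gripper":0.0},{"dx":-3.96,"dy":-7.41,"dz":0.0,"ax":0.0,"ay":0.0,"az":5.7,"gripper":0.0},{"dx":-3.96,"dy":-7.41,"dz":-0.5,"ax":0.0,"ay":0.0,"az":5.7,"gripper":0.0}])

```text
time_s: 30.32
ee_pos: [452.4, -212.5, 62.4]
tool_rot: [1.627, 2.686, -0.001]
ft_force: [0.5, 0.2, -2.2]
opening: 0.153
grip_force: 30.0
```

Emit:
move_arm(deltas=[{"dx":0.0,"dy":0.0,"dz":-0.6,"ax":0.0,"ay":0.0,"az":0.0,"gripper":0.0},{"dx":0.0,"dy":0.0,"dz":-1.0,"ax":0.0,"ay":0.0,"az":0.0,"gripper":0.0},{"dx":0.0,"dy":0.0,"dz":-1.0,"ax":0.0,"ay":0.0,"az":0.0,"gripper":0.0},{"dx":0.0,"dy":0.0,"dz":-1.0,"ax":0.0,"ay":0.0,"az":0.0,"gripper":0.0}])

```text
time_s: 30.82
ee_pos: [453.7, -209.7, 37.3]
tool_rot: [1.623, 2.69, 0.0]
ft_force: [-0.0, 0.0, -1.2]
opening: 0.149
grip_force: 30.0
```

Emit:
move_arm(deltas=[{"dx":0.0,"dy":0.0,"dz":-0.3,"ax":0.0,"ay":0.0,"az":0.0,"gripper":0.0},{"dx":0.0,"dy":0.0,"dz":-0.6,"ax":0.0,"ay":0.0,"az":0.0,"gripper":0.0},{"dx":0.0,"dy":0.0,"dz":-0.8,"ax":0.0,"ay":0.0,"az":0.0,"gripper":0.0},{"dx":0.0,"dy":0.0,"dz":-0.88,"ax":0.0,"ay":0.0,"az":0.0,"gripper":0.0},{"dx":0.0,"dy":0.0,"dz":-0.88,"ax":0.0,"ay":0.0,"az":0.0,"gripper":0.0}])

```text
time_s: 31.45
ee_pos: [453.3, -209.9, 15.1]
tool_rot: [-1.624, -2.689, 0.0]
ft_force: [0.7, -0.8, -2.2]
opening: 0.151
grip_force: 30.0
```

Emit:
move_arm(deltas=[{"dx":0.0,"dy":0.0,"dz":0.0,"ax":0.0,"ay":0.0,"az":0.0,"gripper":0.0},{"dx":0.0,"dy":0.0,"dz":0.0,"ax":0.0,"ay":0.0,"az":0.0,"gripper":0.0}])

```text
time_s: 31.7
ee_pos: [453.3, -209.9, 15.0]
tool_rot: [-1.624, -2.689, 0.0]
ft_force: [-0.3, 0.7, 0.4]
opening: 0.153
grip_force: 30.0
```

Release, rise, and move aside for the final check.

Emit:
move_arm(deltas=[{"dx":0.0,"dy":0.0,"dz":0.0,"ax":0.0,"ay":0.0,"az":0.0,"gripper":0.4},{"dx":0.0,"dy":0.0,"dz":0.0,"ax":0.0,"ay":0.0,"az":0.0,"gripper":0.4},{"dx":0.0,"dy":0.0,"dz":0.0,"ax":0.0,"ay":0.0,"az":0.0,"gripper":0.4},{"dx":0.0,"dy":0.0,"dz":2.0,"ax":0.0,"ay":0.0,"az":0.0,"gripper":0.4},{"dx":0.0,"dy":0.0,"dz":4.0,"ax":0.0,"ay":0.0,"az":0.0,"gripper":0.4}])

```text
time_s: 32.33
ee_pos: [452.9, -209.7, 116.0]
tool_rot: [-1.623, -2.688, -0.0]
ft_force: [1.2, 0.1, -0.4]
opening: 0.401
grip_force: 0.0
```

Emit:
move_arm(deltas=[{"dx":0.0,"dy":2.4,"dz":0.0,"ax":0.0,"ay":0.0,"az":0.0,"gripper":0.4},{"dx":0.0,"dy":4.8,"dz":0.0,"ax":0.0,"ay":0.0,"az":0.0,"gripper":0.4},{"dx":0.0,"dy":7.2,"dz":0.0,"ax":0.0,"ay":0.0,"az":0.0,"gripper":0.4},{"dx":0.0,"dy":9.6,"dz":0.0,"ax":0.0,"ay":0.0,"az":0.0,"gripper":0.4},{"dx":0.0,"dy":12.0,"dz":0.0,"ax":0.0,"ay":0.0,"az":0.0,"gripper":0.4}])

```text
time_s: 32.95
ee_pos: [453.2, 91.9, 115.2]
tool_rot: [1.624, 2.689, 0.0]
ft_force: [0.6, -0.4, 0.1]
opening: 0.401
grip_force: 0.0
```

Emit:
move_arm(deltas=[{"dx":0.0,"dy":2.0,"dz":0.0,"ax":0.0,"ay":0.0,"az":0.0,"gripper":0.4},{"dx":0.0,"dy":2.0,"dz":0.0,"ax":0.0,"ay":0.0,"az":0.0,"gripper":0.4},{"dx":0.0,"dy":2.0,"dz":0.0,"ax":0.0,"ay":0.0,"az":0.0,"gripper":0.4},{"dx":0.0,"dy":2.0,"dz":0.0,"ax":0.0,"ay":0.0,"az":0.0,"gripper":0.4}])

```text
time_s: 33.45
ee_pos: [453.3, 139.0, 115.0]
tool_rot: [-1.625, -2.688, 0.0]
ft_force: [0.5, -0.4, 0.6]
opening: 0.399
grip_force: 0.0
```

Run:
```python
from h import *
s=get_state();print(s['ee_pos'],s['ft_force'])
a=get_image("top");h=cv2.cvtColor(a,cv2.COLOR_RGB2HSV)
for v in(110,125,140):print("cover",rect("top",cv2.inRange(h,(0,0,v),(180,60,255)),(383,236),48,28))
cv2.imwrite("pics/c11.png",cv2.resize(a[160:290,300:460][:,:,::-1],(640,520)))
```

```text
[453.34715483 139.03765546 115.00127391] [ 0.54377352 -0.42698743  0.6156096 ]
cover (array([ 452.5, -205.4]), array([88.4, 63.9]), -63.5)
cover (array([ 452.4, -205.6]), array([86.2, 60.1]), -63.0)
cover (array([ 452.9, -206.5]), array([82. , 57.9]), -63.1)
```

View pics/c11.png

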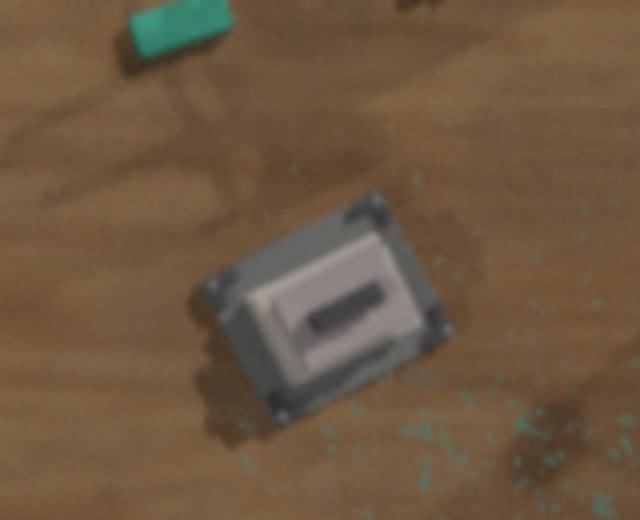

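The pack is complete: the cover lies square on the wax, rib centre at crop (346,307), which fits a centred plate once parallax is allowed for. The arm is clear, so I'm handing the job in.

```bash
python3 -c "
from h import *
print(ray('top',(300+346/4,160+307/4),64)); print(close_job())"
```

```text
[[ 450.8457882  -209.99203587]]
the job is handed in; nothing more can be done
None
```

The pressing pack is built in order on the board and handed in; the last picture puts the cover's rib within about 3 mm of the wax centre, and the hand-in gave no verdict, so I can't confirm the judged result.

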